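Bolt and star-tighten a boot-sole press

TASK

Shut the sole press: slide its barrel bolt fully across with the handle up, then turn the handle fully down into its notch. Then tighten the four wing knobs clockwise crosswise in two passes, always going from one corner to the opposite corner before the other two: first bring every knob to about its yellow mark, and only when all four are there, turn each fully home to its stop at the white mark. Let go of everything at the end, and leave the other things on the bench where they are.

Things in the scene. Friction and masses are not known exactly. Their poses are not given: they have to be found in the camera images.
- press: Sole press, fixed to the bench: a green base (265 x 240 x 30 mm) and a steel pressure plate (194 x 222 mm, top 70 mm above the bench) with a black boot sole clamped between them. Origin: on the bench under the middle of the plate; z up, x from the robot's side to the far side of the press at yaw 0, y along the sole (to the robot's left at yaw 0). The bolt is on the press's -x side. The press stands at any yaw within 0.35 rad.
- bolt (a joint): Barrel bolt, a steel rod 12 mm thick whose axis lies along the press's y, 110 mm to the press's -x side of its origin and 78 mm above the bench. Value: how far it has slid along the press's +y towards the green keeper block, 0 = withdrawn, 0.040 m = fully across, at its stop. At 0 the brass handle stands 30 mm to the press's -y side of its origin (at 0.040, 10 mm to the +y side). Dry friction of about 1.5 N; it stays where it is left.
- handle (a joint): Turning of the brass handle about the bolt's axis. 0 = standing straight up, 1.4 rad = down in the notch of the aluminium ledge, at its stop; it turns over towards the press's -x side (the robot's side). Friction of about 0.05 N m; it stays where it is left.
- handle_grip (a point): Centre of the brass ball (20 mm across) on the end of the handle's 10 mm thick stem, 40 mm from the bolt's axis. It moves with the handle: the point's z runs along the stem away from the axis, its y along the bolt. Pinched with the fingers either side of it along the bolt, the ball turns between the pads.
- knob1 (a joint): Turning of the wing knob at the press's near side (-x), left (+y), at (-65, +75) mm in the press's x, y; opposite corner: knob3. Grows clockwise seen from above (tightening). 0 = its red end points along the press's +y; 0.8 rad = red end at the yellow mark; 1.6 rad = fully home at its stop, red end at the white mark. Starts between 0 and 0.3. Friction of about 0.12 N m; it stays where it is left and does not move up or down.
- knob1_grip (a point): Where to grip knob1: on its axis, 101.5 mm above the bench. The knob is a black upright bar 46 mm long, 14 mm thick and 30 mm tall (83.5 to 113.5 mm above the bench) with one red end. The point's x points along the bar to the red end, its z up; pinch across the bar (along the point's y).
- knob2 (a joint): Turning of the wing knob at the press's near side (-x), right (-y), at (-65, -75) mm in the press's x, y; opposite corner: knob4. Grows clockwise seen from above (tightening). 0 = its red end points along the press's +y; 0.8 rad = red end at the yellow mark; 1.6 rad = fully home at its stop, red end at the white mark. Starts between 0 and 0.3. Friction of about 0.12 N m; it stays where it is left and does not move up or down.
- knob2_grip (a point): Where to grip knob2: on its axis, 101.5 mm above the bench. The knob is a black upright bar 46 mm long, 14 mm thick and 30 mm tall (83.5 to 113.5 mm above the bench) with one red end. The point's x points along the bar to the red end, its z up; pinch across the bar (along the point's y).
- knob3 (a joint): Turning of the wing knob at the press's far side (+x), right (-y), at (+65, -75) mm in the press's x, y; opposite corner: knob1. Grows clockwise seen from above (tightening). 0 = its red end points along the press's +y; 0.8 rad = red end at the yellow mark; 1.6 rad = fully home at its stop, red end at the white mark. Starts between 0 and 0.3. Friction of about 0.12 N m; it stays where it is left and does not move up or down.
- knob3_grip (a point): Where to grip knob3: on its axis, 101.5 mm above the bench. The knob is a black upright bar 46 mm long, 14 mm thick and 30 mm tall (83.5 to 113.5 mm above the bench) with one red end. The point's x points along the bar to the red end, its z up; pinch across the bar (along the point's y).
- knob4 (a joint): Turning of the wing knob at the press's far side (+x), left (+y), at (+65, +75) mm in the press's x, y; opposite corner: knob2. Grows clockwise seen from above (tightening). 0 = its red end points along the press's +y; 0.8 rad = red end at the yellow mark; 1.6 rad = fully home at its stop, red end at the white mark. Starts between 0 and 0.3. Friction of about 0.12 N m; it stays where it is left and does not move up or down.
- knob4_grip (a point): Where to grip knob4: on its axis, 101.5 mm above the bench. The knob is a black upright bar 46 mm long, 14 mm thick and 30 mm tall (83.5 to 113.5 mm above the bench) with one red end. The point's x points along the bar to the red end, its z up; pinch across the bar (along the point's y).
- jar: Bystander: white jar with an orange lid, 84 mm wide, 120 mm tall. Origin at the centre of its underside.
- cup: Bystander: blue plastic cup, 76 mm wide, 85 mm tall. Origin at the centre of its underside.
- tack_tray: Bystander: grey open tray of tacks, 130 x 100 x 28 mm. Origin at the centre of its underside.
- hammer: Bystander: hammer lying on the bench. Origin on its underside.
- heel: Bystander: black boot heel, about 55 x 75 x 24 mm. Origin on its underside.
- spare: Bystander: spare wing knob standing on the bench beside the press, the same shape as the four on the press, 42 mm tall; not to be used. Origin at the centre of its underside.
- last: Bystander: wooden shoe last, about 190 x 72 x 85 mm. Origin on its underside.

How it is judged:
By the outcome, as a careful person would: the job done as asked, in the order asked, and still so for the second after the job is handed in, with the robot touching nothing.
It also fails if it takes over 72 s, if anything falls off the work surface, if the arm or the gripper's body presses on something with over 40 N, if the wrist force passes 120 N, or if a joint passes its speed limit or range.

ROBOT

A 6-joint arm with a two-finger parallel gripper is mounted at the origin on the work surface. World frame = base frame: x ahead of the robot, y to its left, z up, the work surface at z = 0. Lengths are in m, angles in rad, forces in N, time in s.
With the tool pointing down it reaches from about 0.425 to 0.925 m from the base axis. Payload 12.5 kg.
Tool frame: the origin (TCP) lies midway between the tips of the shut fingers; the grasp point (between the pads) lies 19 mm behind it (r.grip_point_offset is the distance from the TCP to the grasp point, in m); z points along the fingers, y is the direction in which the jaws open and shut (so a half turn about z gives the same grasp; the last joint's range is limited). The gripper opens to 85 mm and grips with 20 to 120 N. Pads are 22 mm wide; open, the fingers measure 114 mm over their backs; the gripper's body (76 mm by 85 mm) begins 54 mm behind the grasp point. The pads swing forward as they close: fully open they stand 13 mm farther back than shut.
Start: joints at [-1.281, 0.491, 1.559, -0, 1.092, -0.106], TCP at [0.241, -0.577, 0.231] pointing down, gripper open.
Joint ranges: [-3.1, 3.1], [-0.84, 2.19], [0.05, 2.79], [-1.13, 4.28], [0.06, 2.93], [-2.69, 2.69]. Speed limits (rad/s): [2.22, 2.22, 2.79, 3.14, 3.14, 3.14].

INTERFACE

Orientations are given as [roll, pitch, yaw] about the fixed x, y, z axes, in that order (R = Rz(yaw) Ry(pitch) Rx(roll)).
In Python, from station import r gives the robot as it stands.
- The arm moves only by the tool servo_tool, never from a script. Its argument "motion" is a list of rows, each a list of 6 numbers: the shift along the world's x, y, z in m, then the turn, a rotation vector about the world's x, y, z in degrees. A call has 1 to 20 rows; each row shifts and turns the commanded pose from where the row before left it; what a row does not reach is not made up. A row lasts 1/8 s, in which the tool goes at most 62.5 mm and 10.7 degrees, less where a joint would pass 70% of its speed; a pose out of reach is approached as far as the arm can. A call with a gripper value outside its range is refused whole. "claw" is the opening in per cent of the stroke, from 0 (shut) to 100 (fully open), set as the call begins (left out, the last holds). The fingers move at their own pace and stop on an object; "newtons" is the grip in N (left out, the last holds). Time passes only in rows, so rows that do not move let the fingers close. It gives the time, the measured TCP pose, the force and the opening at its end, in the units of the state.
- r.get_obs(): the state, without advancing time (a new reading comes with each control period).
- r.get_image(name): name is "scene" or "top" or "wrist"; returns the picture (400x640x3 uint8, blue, green, red); there is no depth.
- r.get_calibration(name): a dict with "K" (3x3 intrinsics, pixels), "extrinsics" (4x4, takes a point from world to camera coordinates); the wrist camera has in their place "tool_from_camera" (4x4, takes a point from camera to tool coordinates, whose origin is the TCP and whose axes are the flange's). Camera axes: x right, y up, looking along -z (the intrinsics and any distortion apply to the point x, -y, -z); pixel columns grow to the right and rows downward; lengths in m; the calibration is good to about 2 mm. A picture is of the moment at which its call begins: read the wrist's pose just before it. get_calibration takes no time and is no camera call.
- r.close_job(): hands the job in, once; it reports no verdict.
The state is a dict: "time": time; "qpos": joint angles; "qd": joint speeds; "joint_torque": joint torques, N m; "position": TCP position; "eef_rot": TCP orientation; "wrist_force": force on the tool from outside, world axes, zero at the start; "moment": the same for the moment, N m; "finger_gap": finger opening in m.
Only numpy, scipy, OpenCV 4.12 (cv2) and the standard library are available. Lean on these libraries where they do the work, as an engineer would, in place of code of your own. Each camera call takes 0.05 s, during which the arm holds its last target.

## Working session

There is one attempt and no reset: what is moved stays moved. The work goes in short steps, Python scripts to look and compute and a tool call to move; the robot and the scene stay as the last step left them, time stands still between calls to the robot, and variables do not carry over. Pictures are saved under pics/ and viewed, and the job is handed in when it is done.

Besides the shell and the picture viewer there is one more tool, called after ">>>" as name([rows], argument=value, ...), one row to a line, values as JSON. servo_tool: Moves the arm, as the interface text tells. Its arguments: {"type":"object","properties":{"motion":{"type":"array","items":{"type":"array","items":{"type":"number"}}},"claw":{"type":"number"},"newtons":{"type":"number"}},"required":["motion"]}

```bash
ls; mkdir -p pics
python3 - <<'E'
from station import r
import cv2
o=r.get_obs()
for k,v in o.items(): print(k,v)
for n in ["scene","top"]:
    cv2.imwrite(f"pics/{n}0.png",r.get_image(n)); c=r.get_calibration(n); print(n,c)
print(r.get_calibration("wrist"), r.grip_point_offset)
E
```

```text
pics
time 0.0
qpos [-1.28059105e+00  4.91595682e-01  1.55947846e+00 -3.01570137e-06
  1.09170010e+00 -1.05616129e-01]
qd [-0.00066199  0.00113383  0.00033576 -0.0005484  -0.00060401 -0.00057689]
joint_torque [-1.23505903e-03 -6.18456316e+01 -2.61592144e+01 -9.02773400e-05
  4.01112047e-03 -1.50288588e-05]
position [ 0.24092133 -0.57644082  0.23069531]
eef_rot [-3.14041736e+00 -1.21903736e-04  3.95822729e-01]
wrist_force [ 0.07370661  0.28629596 -0.06517931]
moment [-0.02168541  0.02798957 -0.04219866]
finger_gap 0.08560613764857253
scene {'K': array([[390.0234342 ,   0.        , 319.71576394],
       [  0.        , 390.0234342 , 195.41486323],
       [  0.        ,   0.        ,   1.        ]]), 'extrinsics': array([[-0.68177909,  0.73129632,  0.0195695 ,  0.32137508],
       [-0.45055116, -0.44081814,  0.77632662,  0.13227033],
       [ 0.57635139,  0.52046619,  0.630027  , -1.57197878],
       [ 0.        ,  0.        ,  0.        ,  1.        ]])}
top {'K': array([[505.37551177,   0.        , 319.90515467],
       [  0.        , 505.37551177, 190.07625585],
       [  0.        ,  
[... 215 characters left out ...]
      [-2.06210454e-01, -4.10209174e-03,  9.78499066e-01,
        -1.81263161e+00],
       [ 0.00000000e+00,  0.00000000e+00,  0.00000000e+00,
         1.00000000e+00]])}
{'K': array([[292.09401884,   0.        , 321.46541674],
       [  0.        , 292.09401884, 198.345959  ],
       [  0.        ,   0.        ,   1.        ]]), 'tool_from_camera': array([[ 3.68969747e-04,  9.58004341e-01,  2.86753459e-01,
         7.34586784e-02],
       [ 9.99998885e-01, -7.68505042e-04,  1.28075816e-03,
         1.12877336e-03],
       [ 1.44734335e-03,  2.86752666e-01, -9.58003556e-01,
        -1.43374303e-01],
       [ 0.00000000e+00,  0.00000000e+00,  0.00000000e+00,
         1.00000000e+00]])} 0.0187
```

View pics/top0.png

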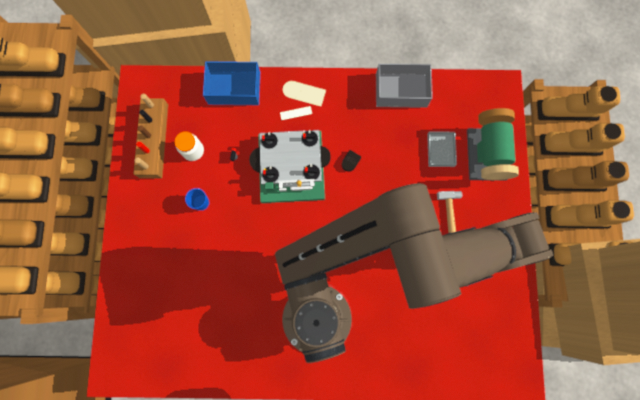

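View pics/scene0.png

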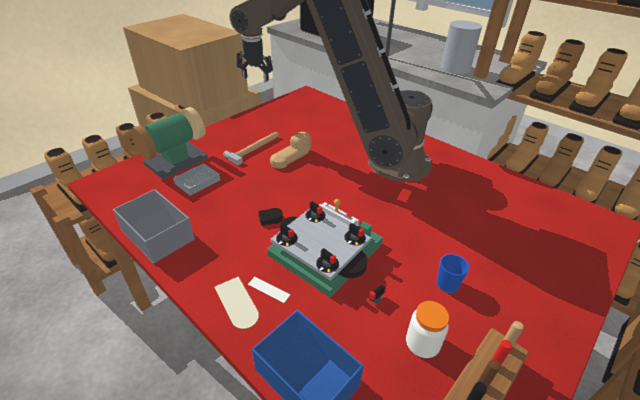

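The press is visible at (260-325, 130-200) in the top view. I'll enlarge it.

```bash
cat > h.py <<'E'
import numpy as np,cv2
from station import r
from scipy.spatial.transform import Rotation as Rn
def cam(name,obs=None):
    c=r.get_calibration(name)
    if name!="wrist": 
        E=np.linalg.inv(c["extrinsics"]); return c["K"],E
    T=np.eye(4);T[:3,:3]=Rn.from_euler("xyz",obs["eef_rot"]).as_matrix();T[:3,3]=obs["position"]
    return c["K"],T@c["tool_from_camera"]
def ray(K,E,uv):
    d=np.array([(uv[0]-K[0,2])/K[0,0],-(uv[1]-K[1,2])/K[1,1],-1]); return E[:3,3],E[:3,:3]@d
def onz(K,E,uv,z):
    o,d=ray(K,E,uv); return o+d*(z-o[2])/d[2]
def proj(K,E,p):
    q=np.linalg.inv(E)@np.append(p,1); return K[0,0]*q[0]/-q[2]+K[0,2], K[1,1]*-q[1]/-q[2]+K[1,2]
E
python3 - <<'E'
import cv2
a=cv2.imread("pics/top0.png")[115:215,230:365]
cv2.imwrite("pics/top0z.png",cv2.resize(a,None,fx=5.9,fy=5.9,interpolation=cv2.INTER_CUBIC))
a=cv2.imread("pics/scene0.png")[190:310,250:400]
cv2.imwrite("pics/scene0z.png",cv2.resize(a,None,fx=5,fy=5,interpolation=cv2.INTER_CUBIC))
E
```

```text
(no output)
```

View pics/top0z.png

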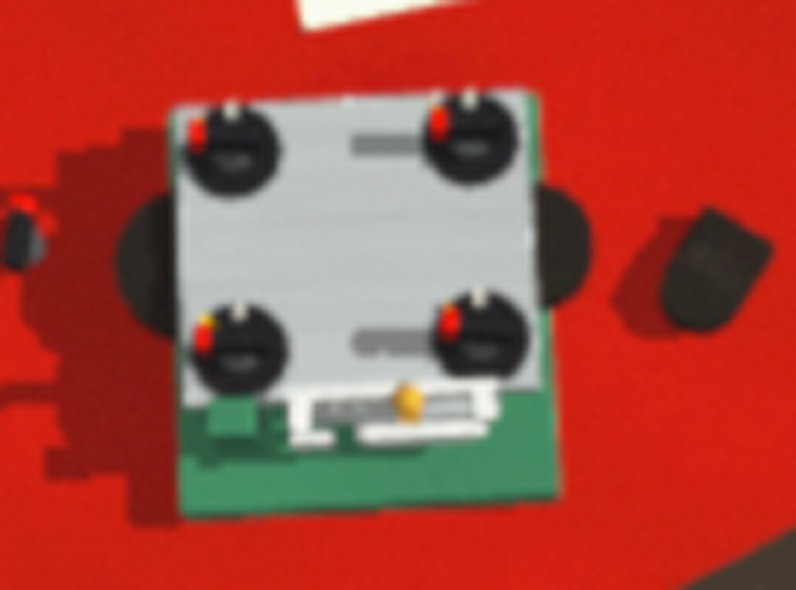

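View pics/scene0z.png

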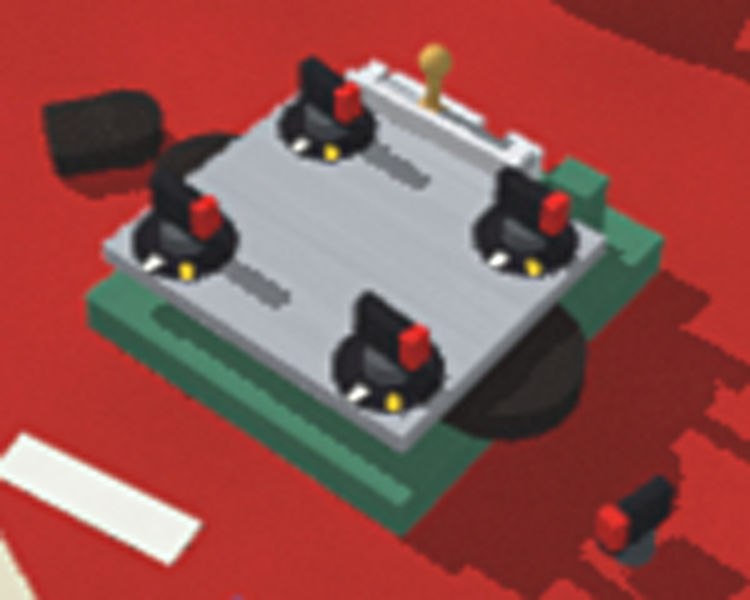

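Run:
```python
from h import *
K,E=cam("top")
def P(u,v,z): return onz(K,E,((u+.5)/5.9-.5+230,(v+.5)/5.9-.5+115),z)
c=[P(*p,.07) for p in [(172,107),(535,90),(540,388),(183,405)]]
for q in c: print(q.round(4))
m=sum(c)/4; print("mid",m.round(4))
d=c[0]-c[1]; print("yaw from far edge",np.arctan2(-d[0],d[1]), "len",np.linalg.norm(d))
d=c[3]-c[2]; print("yaw near",np.arctan2(-d[0],d[1]),np.linalg.norm(d), np.linalg.norm(c[0]-c[3]))
for p in [(408,402)]: print("ball",P(*p,.118))
for p in [(240,350),(480,337),(470,138),(233,148)]: print("disc",P(*p,.078).round(4))
```

```text
[0.6687 0.2271 0.07  ]
[ 0.6831 -0.0019  0.07  ]
[ 0.4898 -0.0077  0.07  ]
[0.476  0.2128 0.07  ]
mid [0.5794 0.1076 0.07  ]
yaw from far edge 0.06283972655424273 len 0.22950736528562043
yaw near 0.06273763461503236 0.22094584626014327 0.19322517899068262
ball [0.4689768  0.07147142 0.118     ]
disc [0.5095 0.1779 0.078 ]
disc [0.5198 0.0298 0.078 ]
disc [0.6482 0.0384 0.078 ]
disc [0.6396 0.1868 0.078 ]
```

>>> servo_tool([
  [0.05, 0.05, 0.02, 0, 0, 5],
  [0.05, 0.05, 0.02, 0, 0, 5],
  [0.05, 0.05, 0.02, 0, 0, 6],
  [0.05, 0.05, 0.02, 0, 0, 6],
  [0.0, 0.05, 0, 0, 0, 7],
  [0, 0.05, 0, 0, 0, 7],
  [0, 0.05, 0, 0, 0, 7],
  [0, 0.05, 0, 0, 0, 7],
  [0, 0.05, 0, 0, 0, 7],
  [0, 0.05, 0, 0, 0, 5],
  [0, 0.05, 0, 0, 0, 0],
  [0, 0.05, 0, 0, 0, 0],
  [0, 0.05, 0, 0, 0, 0],
  [0, 0, 0, 0, 0, 0],
  [0, 0, 0, 0, 0, 0],
])

```text
time: 1.98
position: [0.411, 0.0433, 0.2993]
eef_rot: [-3.141, 0.0, 1.479]
wrist_force: [0.1, 0.3, 0.4]
finger_gap: 0.0856
```

Run:
```python
from h import *
o=r.get_obs(); print(o["time"],o["position"],o["eef_rot"],o["qpos"])
im=r.get_image("wrist"); cv2.imwrite("pics/w1.png",im)
np.save("pics/w1.npy",np.r_[o["position"],o["eef_rot"]])
```

```text
1.975 [0.4110327  0.04325537 0.29925355] [-3.14139883e+00  2.21136404e-04  1.47874920e+00] [-5.51472088e-02  1.05757720e-01  1.93851620e+00 -2.40243069e-04
  1.09752060e+00  3.70094697e-02]
```

View pics/w1.png

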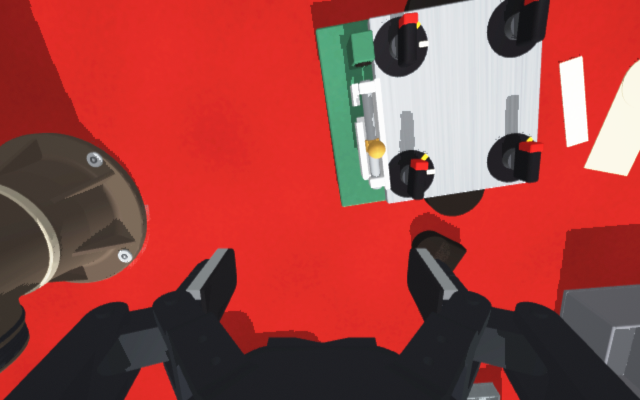

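The wrist view shows the press at (315-545, 0-205), partly cut off at the top. I'll shift over it for a full view.

>>> servo_tool([
  [0.045, 0.015, 0, 0, 0, 0],
  [0.045, 0.015, 0, 0, 0, 0],
  [0.04, 0.02, 0, 0, 0, 0],
  [0, 0, 0, 0, 0, 0],
  [0, 0, 0, 0, 0, 0],
])

```text
time: 2.65
position: [0.5407, 0.0922, 0.2989]
eef_rot: [-3.14, 0.0, 1.476]
wrist_force: [0.3, -0.9, 0.1]
finger_gap: 0.0852
```

Run:
```python
from h import *
o=r.get_obs(); print(o["time"],o["position"],o["eef_rot"])
im=r.get_image("wrist"); cv2.imwrite("pics/w2.png",im)
np.save("pics/w2.npy",np.r_[o["position"],o["eef_rot"]])
a=im[0:220,170:470]
cv2.imwrite("pics/w2z.png",cv2.resize(a,None,fx=2.6667,fy=2.6667,interpolation=cv2.INTER_CUBIC))
K,E=cam("wrist",o)
m=np.array([.579,.108,0]);y=.063;R=Rn.from_euler("z",y).as_matrix()
for n,p in dict(k1=(-.065,.075,.0835),k2=(-.065,-.075,.0835),k3=(.065,-.075,.0835),k4=(.065,.075,.0835),ball=(-.11,-.03,.118),c1=(-.097,.111,.07),c2=(-.097,-.111,.07),c3=(.097,-.111,.07),c4=(.097,.111,.07)).items():
    print(n,np.round(proj(K,E,m+R@np.array(p)),1))
```

```text
2.65 [0.54071079 0.09218801 0.29891483] [-3.14047128e+00  3.42555296e-04  1.47649769e+00]
k1 [287.4 101.4]
k2 [309.  220.4]
k3 [408.3 205.7]
k4 [398.8  82.7]
ball [263.  200.8]
c1 [256.3  74.5]
c2 [291.1 244.1]
c3 [430.9 223.9]
c4 [421.1  46. ]
```

View pics/w2z.png

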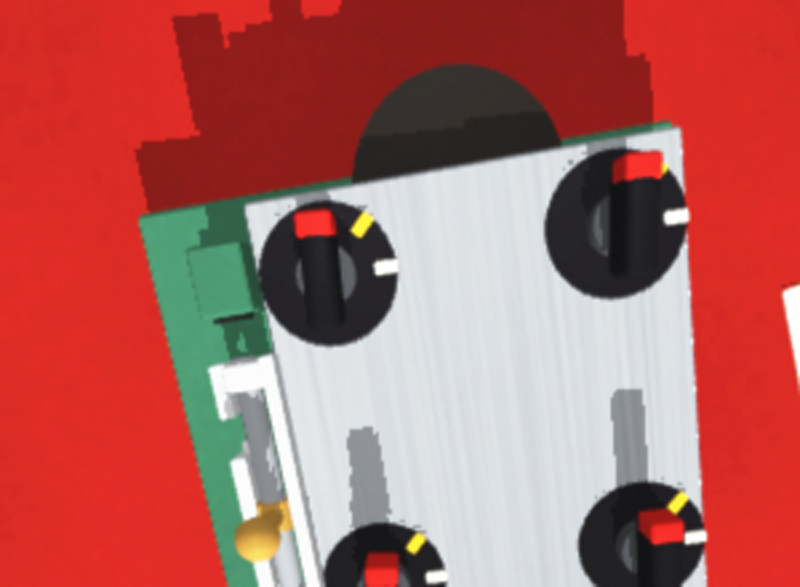

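Run:
```python
from h import *
im=cv2.imread("pics/w2.png")
a=im[110:260,230:450]
cv2.imwrite("pics/w2b.png",cv2.resize(a,None,fx=3.6,fy=3.6,interpolation=cv2.INTER_CUBIC))
v=np.load("pics/w2.npy");K,E=cam("wrist",dict(position=v[:3],eef_rot=v[3:]))
hsv=cv2.cvtColor(im,cv2.COLOR_BGR2HSV)
m=((hsv[...,1]<50)&(hsv[...,2]>150)).astype(np.uint8); m[:, :240]=0;m[:,450:]=0
m=cv2.morphologyEx(m,cv2.MORPH_OPEN,np.ones((3,3)))
n,l,s,c=cv2.connectedComponentsWithStats(m); i=1+np.argmax(s[1:,4]); print(s[i])
cs,_=cv2.findContours((l==i).astype(np.uint8),cv2.RETR_EXTERNAL,cv2.CHAIN_APPROX_NONE)
h=cv2.convexHull(cs[0]); pts=np.array([onz(K,E,p,.07)[:2] for p in h[:,0].astype(float)])
rect=cv2.minAreaRect((pts*1000).astype(np.float32)); print(rect)
ap=cv2.approxPolyDP(h,4,True)[:,0]; print(ap.tolist()); print([onz(K,E,p,.07)[:2].round(4).tolist() for p in ap.astype(float)])
```

```text
[  249    54   184   190 18807]
((568.0691528320312, 105.56568908691406), (224.955810546875, 220.587890625), 3.8883447647094727)
[[389, 54], [427, 93], [432, 188], [404, 228], [304, 243], [275, 232], [267, 221], [249, 137], [293, 71]]
[[0.6318, 0.22], [0.676, 0.173], [0.6836, 0.0541], [0.6462, 0.0007], [0.5072, -0.0089], [0.4693, 0.0113], [0.4607, 0.0284], [0.4547, 0.1418], [0.5189, 0.2124]]
```

View pics/w2b.png

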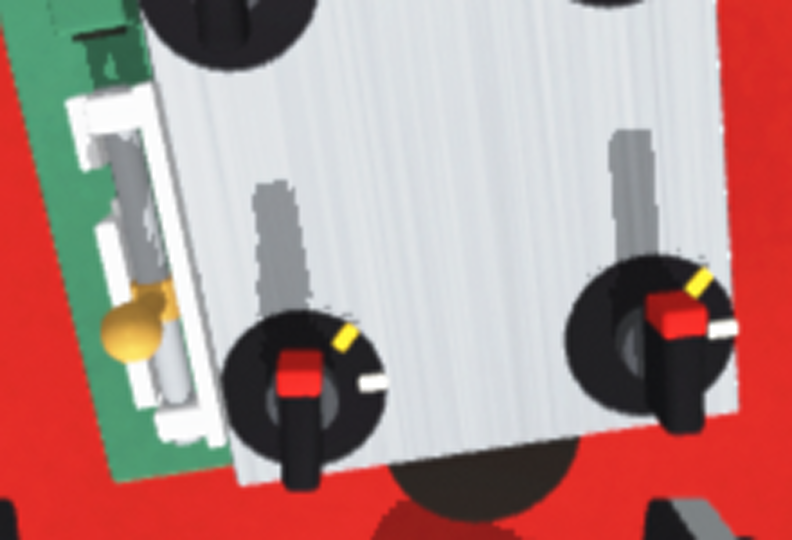

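```bash
cat >> h.py <<'E'
def fit(L,W):
    L=np.array(L,float);W=np.array(W,float);l=L-L.mean(0);w=W-W.mean(0)
    y=np.arctan2((l[:,0]*w[:,1]-l[:,1]*w[:,0]).sum(),(l*w).sum()); c,s=np.cos(y),np.sin(y)
    t=W.mean(0)-np.array([[c,-s],[s,c]])@L.mean(0)
    res=W-(L@np.array([[c,-s],[s,c]]).T+t); return t,y,res
E
python3 - <<'E'
from h import *
v=np.load("pics/w2.npy");K,E=cam("wrist",dict(position=v[:3],eef_rot=v[3:]))
W=[onz(K,E,p,.07)[:2] for p in [(262.6,76.5),(296.1,244.7),(435,223.3),(425,47.2)]]
print(fit([(-.097,.111),(-.097,-.111),(.097,-.111),(.097,.111)],W))
for z in (.072,.076,.08):
  W=[onz(K,E,p,z)[:2] for p in [(293,102.4),(314.4,217.5),(410.6,203.1),(401,83.6)]]
  t,y,e=fit([(-.065,.075),(-.065,-.075),(.065,-.075),(.065,.075)],W);print(z,t,y,np.abs(e).max())
for z in (.116,.118): print(onz(K,E,(266.7,201.9),z), onz(K,E,(230+131/3.6,110+332/3.6),z))
# top image ball & keep
K,E=cam("top");
E
```

```text
(array([0.58499658, 0.10656051]), np.float64(0.06806794713771191), array([[ 0.00165518, -0.00092173],
       [ 0.0001829 ,  0.00034012],
       [-0.00091022,  0.00126702],
       [-0.00092786, -0.00068542]]))
0.072 [0.58498012 0.1071149 ] 0.06885476072425391 0.00031604950923447284
0.076 [0.58458618 0.10773051] 0.06885476072425402 0.0011692631095368416
0.08 [0.58419224 0.10834613] 0.06885476072425425 0.0020224767098392382
[0.47469117 0.06883443 0.116     ] [0.47427029 0.06847705 0.116     ]
[0.47514371 0.06941841 0.118     ] [0.47472541 0.06906323 0.118     ]
```

Run:
```python
from h import *
v=np.load("pics/w2.npy");C={"w":cam("wrist",dict(position=v[:3],eef_rot=v[3:])),"t":cam("top"),"s":cam("scene")}
px={"w":(266.5,201.9),"t":(230+408.5/5.9-.5,115+402/5.9-.5),"s":(250+434.5/5-.5,190+58/5-.5)}
def tri(ns):
    A=np.zeros((3,3));b=np.zeros(3)
    for n in ns:
        o,d=ray(*C[n],px[n]);d=d/np.linalg.norm(d);M=np.eye(3)-np.outer(d,d);A+=M;b+=M@o
    return np.linalg.solve(A,b)
for ns in ("wt","ws","ts","wts"): print(ns,tri(ns).round(4))
for p in [(403,428)]: pass
K,E=C["s"]
# disc centres in scene at z=.072 : k1,k2,k3,k4 (5x crop)
S=[(527,237),(327,128),(186,240),(389,368)]
W=[onz(K,E,(250+(a+.5)/5-.5,190+(b+.5)/5-.5),.072)[:2] for a,b in S]
print(fit([(-.065,.075),(-.065,-.075),(.065,-.075),(.065,.075)],W))
```

```text
wt [0.4721 0.0698 0.1121]
ws [0.4765 0.071  0.1242]
ts [0.4706 0.0693 0.1191]
wts [0.4723 0.0695 0.1187]
(array([0.58375265, 0.10754901]), np.float64(0.07135895098338399), array([[-4.84962199e-04,  5.89870132e-05],
       [ 1.38937522e-03,  5.85702582e-04],
       [-8.95359308e-04, -4.64172128e-04],
       [-9.05371278e-06, -1.80517468e-04]]))
```

Run:
```python
from h import *
v=np.load("pics/w2.npy");K,E=cam("wrist",dict(position=v[:3],eef_rot=v[3:]))
t=np.array([.585,.1071]);y=.069;R=np.array([[np.cos(y),np.sin(y)],[-np.sin(y),np.cos(y)]])
for n,p in dict(ledgeTL=(97,225),ledgeTR=(112,215),ledgeBL=(140,408),ledgeBR=(155,400),brTL=(66,100),brBL=(85,168),brBR=(105,160),plateTR=(152,82), br2BL=(165,445),br2TL=(157,412),endBR=(225,443)).items():
    print(n,[(1000*(R@(onz(K,E,(230+p[0]/3.6,110+p[1]/3.6),z)[:2]-t))).round(1).tolist() for z in (.07,.08,.09)])
```

```text
ledgeTL [[-127.9, -2.2], [-125.3, -0.5], [-122.8, 1.1]]
ledgeTR [[-121.8, 0.5], [-119.4, 2.1], [-117.0, 3.7]]
ledgeBL [[-127.6, -73.7], [-125.1, -70.1], [-122.5, -66.6]]
ledgeBR [[-121.3, -71.5], [-119.0, -67.9], [-116.6, -64.4]]
brTL [[-128.6, 42.8], [-126.0, 43.2], [-123.4, 43.7]]
brBL [[-127.5, 18.6], [-124.9, 19.7], [-122.4, 20.8]]
brBR [[-119.8, 20.2], [-117.5, 21.3], [-115.2, 22.3]]
plateTR [[-97.8, 43.9], [-96.0, 44.3], [-94.3, 44.8]]
br2BL [[-121.4, -90.1], [-119.0, -86.1], [-116.6, -82.1]]
br2TL [[-121.6, -76.3], [-119.2, -72.7], [-116.8, -69.1]]
endBR [[-98.6, -93.0], [-96.8, -88.9], [-95.0, -84.8]]
```

Ledge's outer edge is only ~17 mm from the bolt axis, so a pinch on the ball can follow the whole arc. I'll turn the jaws along the bolt and go above the ball.

>>> servo_tool([
  [-0.008, -0.003, -0.015, 0, 0, -10],
  [-0.008, -0.003, -0.015, 0, 0, -10],
  [-0.008, -0.003, -0.015, 0, 0, -10],
  [-0.008, -0.003, -0.015, 0, 0, -10],
  [-0.008, -0.003, -0.015, 0, 0, -10],
  [-0.008, -0.003, -0.015, 0, 0, -10],
  [-0.008, -0.003, -0.015, 0, 0, -10],
  [-0.009, -0.002, -0.015, 0, 0, -10.6],
  [0, 0, -0.02, 0, 0, 0],
  [0, 0, 0, 0, 0, 0],
])

```text
time: 3.95
position: [0.4751, 0.0698, 0.1591]
eef_rot: [3.142, 0.002, 0.07]
wrist_force: [-0.1, 0.1, 1.0]
finger_gap: 0.0853
```

Run:
```python
from h import *
o=r.get_obs(); print(o["time"],o["position"],o["eef_rot"],o["qpos"])
im=r.get_image("wrist"); cv2.imwrite("pics/w3.png",im)
K,E=cam("wrist",o)
for p in [(.4755,.0697,.118)]: print(proj(K,E,p))
```

```text
3.95 [0.47513675 0.06978364 0.15911472] [3.14154489e+00 1.57016708e-03 7.04923299e-02] [ 8.24688602e-03  3.87466342e-01  1.98656385e+00 -2.08973729e-04
  7.69126632e-01  1.50870111e+00]
(np.float64(320.574949122601), np.float64(223.89405853529976))
```

View pics/w3.png

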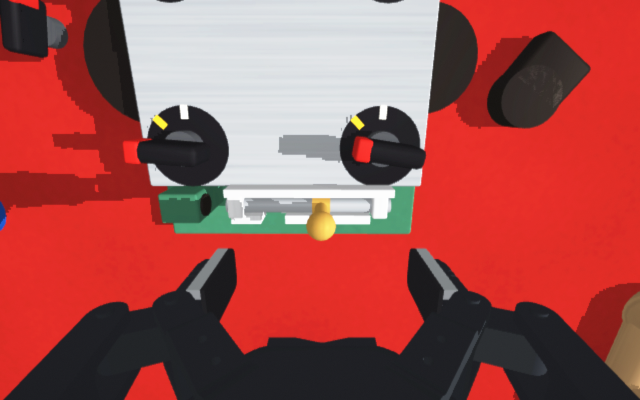

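>>> servo_tool([
  [0, 0, -0.02, 0, 0, 0],
  [0, 0, -0.02, 0, 0, 0],
  [0, 0, -0.02, 0, 0, 0],
], claw=55, newtons=30)

```text
time: 4.38
position: [0.4765, 0.0702, 0.1]
eef_rot: [3.141, -0.002, 0.071]
wrist_force: [1.0, 0.8, -0.0]
finger_gap: 0.0469
```

>>> servo_tool([
  [0, 0, 0, 0, 0, 0],
  [0, 0, 0, 0, 0, 0],
  [0, 0, 0, 0, 0, 0],
  [0, 0, 0, 0, 0, 0],
], claw=0)

```text
time: 4.88
position: [0.4764, 0.0704, 0.1002]
eef_rot: [3.141, -0.001, 0.071]
wrist_force: [-1.0, -2.0, 7.2]
finger_gap: 0.0173
```

>>> servo_tool([
  [-0.0007, 0.01, 0, 0, 0, 0],
  [-0.0007, 0.01, 0, 0, 0, 0],
  [-0.0007, 0.01, 0, 0, 0, 0],
  [-0.0007, 0.01, 0, 0, 0, 0],
  [0, 0.001, 0, 0, 0, 0],
  [0, 0, 0, 0, 0, 0],
])

```text
time: 5.62
position: [0.4738, 0.1103, 0.1002]
eef_rot: [3.14, -0.001, 0.072]
wrist_force: [-1.1, -15.0, 7.0]
finger_gap: 0.018
```

Run:
```python
from h import *
o=r.get_obs(); print(o["time"],o["position"],o["eef_rot"],o["wrist_force"])
im=r.get_image("wrist"); cv2.imwrite("pics/w4.png",im)
a=r.get_image("scene")[180:300,260:400];cv2.imwrite("pics/s4.png",cv2.resize(a,None,fx=5,fy=5,interpolation=cv2.INTER_CUBIC))
```

```text
5.625 [0.47378997 0.11034477 0.10022784] [ 3.13987554e+00 -1.29980118e-03  7.20420381e-02] [ -1.07785591 -15.04048479   6.96930917]
```

View pics/w4.png

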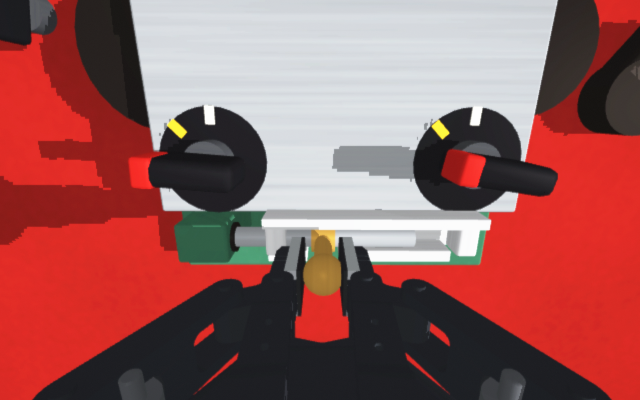

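View pics/s4.png

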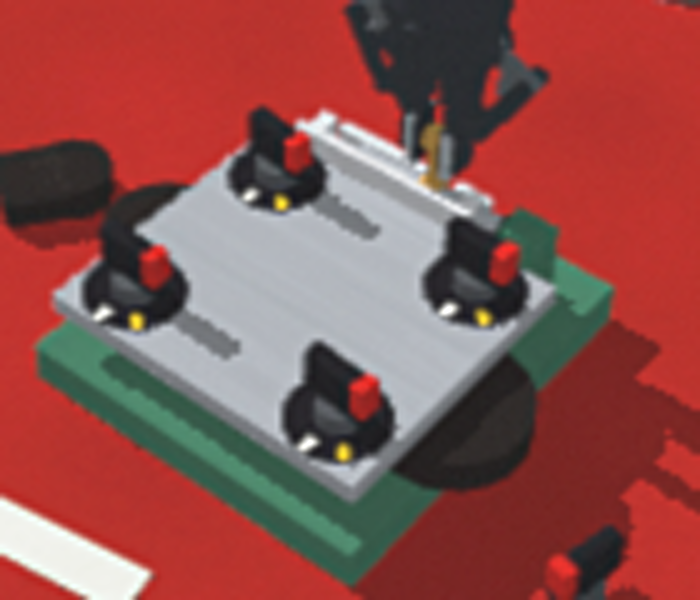

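Bolt is in the keeper with 15 N against its stop. Now I'll swing the handle down along the arc.

>>> servo_tool([
  [-0.0056, -0.0004, -0.0004, 0, 0, 0],
  [-0.0055, -0.0004, -0.0012, 0, 0, 0],
  [-0.0053, -0.0004, -0.0019, 0, 0, 0],
  [-0.0049, -0.0004, -0.0026, 0, 0, 0],
  [-0.0045, -0.0003, -0.0033, 0, 0, 0],
  [-0.004, -0.0003, -0.0039, 0, 0, 0],
  [-0.0034, -0.0002, -0.0044, 0, 0, 0],
  [-0.0028, -0.0002, -0.0048, 0, 0, 0],
  [-0.0021, -0.0001, -0.0052, 0, 0, 0],
  [-0.0013, -0.0001, -0.0054, 0, 0, 0],
  [-0.0003, 0, -0.002, 0, 0, 0],
  [0, 0, 0, 0, 0, 0],
  [0, 0, 0, 0, 0, 0],
])

```text
time: 7.35
position: [0.434, 0.1077, 0.0646]
eef_rot: [3.141, -0.001, 0.071]
wrist_force: [0.2, -15.1, 1.6]
finger_gap: 0.0177
```

Run:
```python
from h import *
im=r.get_image("wrist"); cv2.imwrite("pics/w5.png",im)
a=r.get_image("scene")[180:300,260:400];cv2.imwrite("pics/s5.png",cv2.resize(a,None,fx=5,fy=5,interpolation=cv2.INTER_CUBIC))
```

```text
(no output)
```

View pics/w5.png

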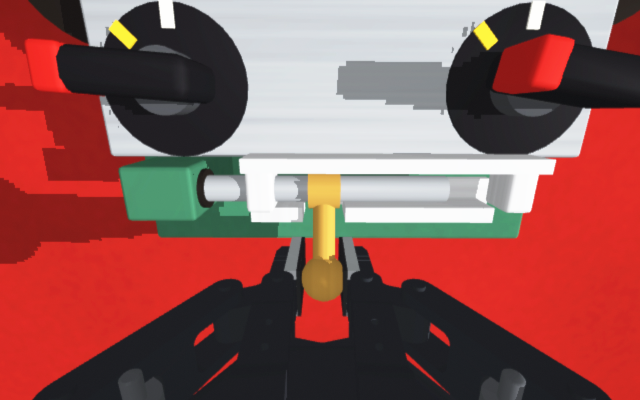

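View pics/s5.png

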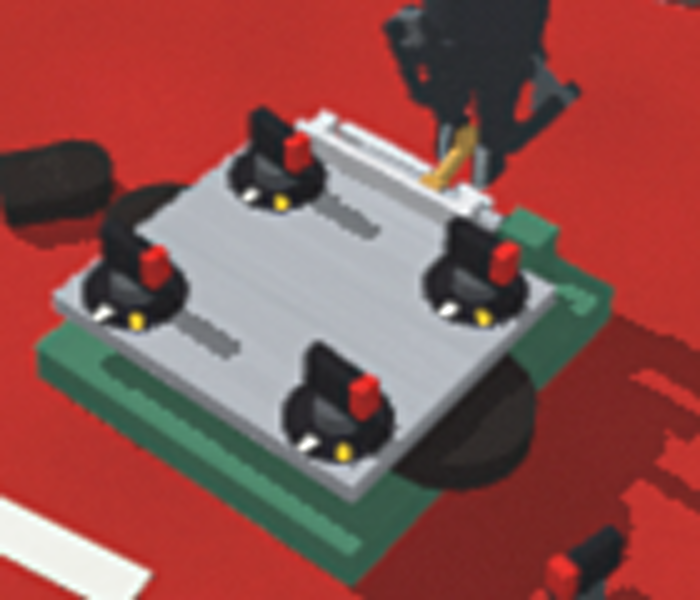

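>>> servo_tool([
  [0, 0, -0.002, 0, 0, 0],
  [0, 0, -0.002, 0, 0, 0],
  [0, 0, 0, 0, 0, 0],
])

```text
time: 7.82
position: [0.4338, 0.1077, 0.0606]
eef_rot: [3.141, -0.0, 0.071]
wrist_force: [-0.2, -14.8, 1.3]
finger_gap: 0.0179
```

Run:
```python
from h import *
im=r.get_image("wrist"); cv2.imwrite("pics/w6.png",im)
```

```text
(no output)
```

View pics/w6.png

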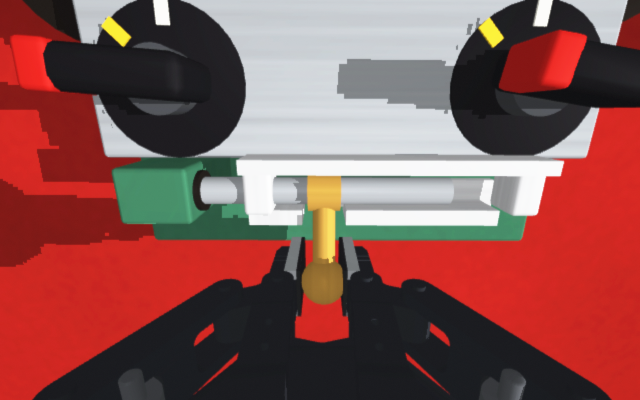

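Run:
```python
from h import *
o=r.get_obs()
t=np.array([.584,.1073,0]);R=Rn.from_euler("z",.07).as_matrix()
for im,(p,e) in {"w4 272":([.4738,.1103,.1002],[3.14,-.0013,.072]),"w5 280":([.434,.1077,.0646],[3.141,-.001,.071]),"w6 283":(o["position"],o["eef_rot"])}.items():
  K,E=cam("wrist",dict(position=p,eef_rot=e))
  print(im,"axis0",np.round(proj(K,E,t+R@np.array([-.11,.01,.078])),1))
  for th in (0,.1,1.0,1.2,1.3,1.4,1.5):
    b=t+R@np.array([-.11-.04*np.sin(th),.01,.078+.04*np.cos(th)])
    print(th,np.round(proj(K,E,b),1), np.round(b-p,4))
```

```text
w4 272 axis0 [321.3 236.4]
0 [321.3 270.3] [-0.0002 -0.0007  0.0178]
0.1 [321.3 277.3] [-0.0042 -0.001   0.0176]
1.0 [321.2 305.4] [-0.0338 -0.0031 -0.0006]
1.2 [321.2 303. ] [-0.0374 -0.0033 -0.0077]
1.3 [321.2 300.9] [-0.0387 -0.0034 -0.0115]
1.4 [321.2 298.2] [-0.0396 -0.0035 -0.0154]
1.5 [321.2 295.1] [-0.04   -0.0035 -0.0194]
w5 280 axis0 [321.8 188.4]
0 [321.8 219.2] [0.0396 0.0019 0.0534]
0.1 [321.8 230.2] [0.0356 0.0016 0.0532]
1.0 [321.7 278.5] [ 0.006  -0.0005  0.035 ]
1.2 [321.7 276.9] [ 0.0024 -0.0007  0.0279]
1.3 [321.7 274.9] [ 0.0011 -0.0008  0.0241]
1.4 [321.7 272.1] [ 0.0002 -0.0009  0.0202]
1.5 [321.7 268.7] [-0.0002 -0.0009  0.0162]
w6 283 axis0 [321.8 190.3]
0 [321.9 223.3] [0.0397 0.0019 0.0574]
0.1 [321.8 234.8] [0.0357 0.0016 0.0572]
1.0 [321.7 283.6] [ 0.0061 -0.0004  0.039 ]
1.2 [321.7 281.6] [ 0.0025 -0.0007  0.0319]
1.3 [321.6 279.3] [ 0.0013 -0.0008  0.0281]
1.4 [321.6 276.4] [ 0.0004 -0.0008  0.0242]
1.5 [321.6 272.7] [-0.0001 -0.0009  0.0202]
```

Run:
```python
from h import *
im=r.get_image("scene"); a=im[185:245,310:390]; cv2.imwrite("pics/s6.png",cv2.resize(a,None,fx=9,fy=9,interpolation=cv2.INTER_CUBIC))
t=np.array([.584,.1073,0]);R=Rn.from_euler("z",.07).as_matrix();K,E=cam("scene")
for th in (1,1.1,1.2,1.3,1.4):
    b=t+R@np.array([-.11-.04*np.sin(th),.01,.078+.04*np.cos(th)]);u=proj(K,E,b); print(th,np.round(((u[0]-310+.5)*9,(u[1]-185+.5)*9),1))
u=proj(K,E,t+R@np.array([-.11,.01,.078]));print(np.round(((u[0]-310+.5)*9,(u[1]-185+.5)*9),1))
```

```text
1 [389.7 203.3]
1.1 [392.3 208.1]
1.2 [394.2 213.7]
1.3 [395.5 220.2]
1.4 [396.1 227.4]
[327.9 300.8]
```

View pics/s6.png

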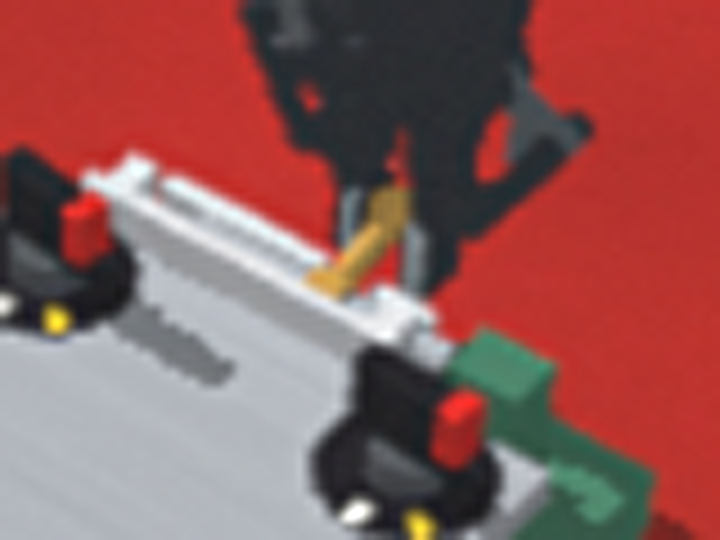

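The scene view puts the ball at about (392,207), i.e. θ≈1.1, so the pads slipped and the handle isn't fully down. I'll let go, rise, shut the fingers and press the ball down from above.

>>> servo_tool([
  [0, 0, 0, 0, 0, 0],
  [0, 0, 0, 0, 0, 0],
  [0, 0, 0.03, 0, 0, 0],
  [0, 0, 0.035, 0, 0, 0],
], claw=50)

```text
time: 8.43
position: [0.4333, 0.1088, 0.1258]
eef_rot: [3.142, 0.001, 0.071]
wrist_force: [-0.4, 0.6, 0.1]
finger_gap: 0.0429
```

>>> servo_tool([
  [0, 0, 0, 0, 0, 0],
  [0, 0, 0, 0, 0, 0],
  [0, 0, 0, 0, 0, 0],
  [0, 0, 0, 0, 0, 0],
], claw=0)

```text
time: 8.93
position: [0.4333, 0.1086, 0.1246]
eef_rot: [3.141, 0.001, 0.071]
wrist_force: [0.8, 0.2, 0.0]
finger_gap: -0.0001
```

Run:
```python
from h import *
im=r.get_image("wrist"); cv2.imwrite("pics/w7.png",im)
```

```text
(no output)
```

View pics/w7.png

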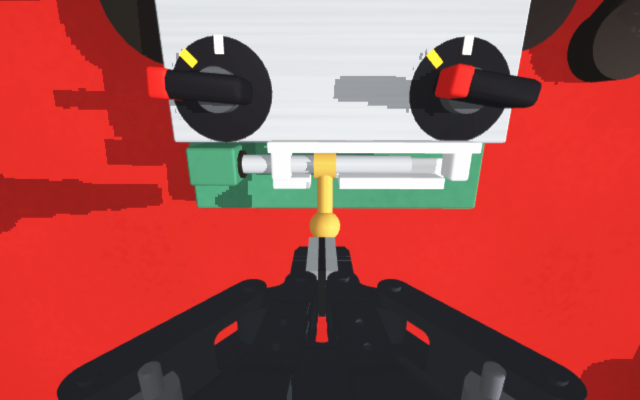

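>>> servo_tool([
  [0, 0, -0.008, 0, 0, 0],
  [0, 0, -0.008, 0, 0, 0],
  [0, 0, -0.007, 0, 0, 0],
  [0, 0, -0.006, 0, 0, 0],
  [0, 0, -0.001, 0, 0, 0],
])

```text
time: 9.6
position: [0.4332, 0.1086, 0.0948]
eef_rot: [3.141, 0.001, 0.071]
wrist_force: [-1.2, 0.5, 2.2]
finger_gap: 0.0
```

>>> servo_tool([
  [0, 0, -0.001, 0, 0, 0],
  [0, 0, -0.001, 0, 0, 0],
])

```text
time: 9.85
position: [0.4334, 0.1086, 0.0937]
eef_rot: [3.141, 0.0, 0.071]
wrist_force: [-6.0, -0.3, 13.2]
finger_gap: 0.0
```

Force rose to 13 N, so the handle is on its stop. I'll rise, then measure the knob angles.

>>> servo_tool([
  [0, 0, 0.03, 0, 0, 0],
  [0.02, 0.02, 0.05, 0, 0, 10],
  [0.03, 0.025, 0.025, 0, 0, 10],
  [0.03, 0.025, 0, 0, 0, 10],
  [0, 0, 0, 0, 0, 10],
  [0, 0, 0, 0, 0, 10],
], claw=60)

```text
time: 10.6
position: [0.5139, 0.179, 0.1982]
eef_rot: [3.141, -0.0, 0.95]
wrist_force: [0.4, -0.8, 0.0]
finger_gap: 0.0512
```

Run:
```python
from h import *
o=r.get_obs(); print(o["position"],o["eef_rot"])
im=r.get_image("wrist"); cv2.imwrite("pics/w8.png",im)
s=r.get_image("scene")
a=s[185:245,310:390]; cv2.imwrite("pics/s8.png",cv2.resize(a,None,fx=9,fy=9,interpolation=cv2.INTER_CUBIC))
v=np.load("pics/w2.npy");K,E=cam("wrist",dict(position=v[:3],eef_rot=v[3:]))
for n,(a,b) in dict(k1=((316,214),(324,322)),k4=((642,158),(634,272))).items():
    A,B=[onz(K,E,(170+p[0]/2.667,p[1]/2.667),.1135) for p in (a,b)];d=A-B;print(n,np.pi/2+.07-np.arctan2(d[1],d[0]),np.linalg.norm(d),(A+B)/2)
for n,(a,b) in dict(k2=((300,356),(301,488)),k3=((677,298),(684,430))).items():
    A,B=[onz(K,E,(230+p[0]/3.6,110+p[1]/3.6),.1135) for p in (a,b)];d=A-B;print(n,np.pi/2+.07-np.arctan2(d[1],d[0]),np.linalg.norm(d),(A+B)/2)
t=np.array([.584,.1073,0]);R=Rn.from_euler("z",.07).as_matrix()
for n,p in dict(k1=(-65,75,0),k2=(-65,-75,0),k3=(65,-75,0),k4=(65,75,0)).items(): print(n,(t+R@np.array(p)/1000).round(4))
```

```text
[0.51389874 0.17896184 0.19824451] [ 3.14110505e+00 -4.14981046e-04  9.50072276e-01]
k1 0.11674548964863818 0.041092469291931534 [0.51568863 0.17818009 0.1135    ]
k4 0.1532271946113437 0.04173775493160084 [0.64254308 0.18604134 0.1135    ]
k2 0.16472521143438557 0.047758323476418445 [0.52585104 0.03094479 0.1135    ]
k3 0.019234520155261947 0.04661953741488844 [0.65302373 0.03979958 0.1135    ]
k1 [0.5139 0.1776 0.    ]
k2 [0.5244 0.0279 0.    ]
k3 [0.6541 0.037  0.    ]
k4 [0.6436 0.1867 0.    ]
```

View pics/w8.png

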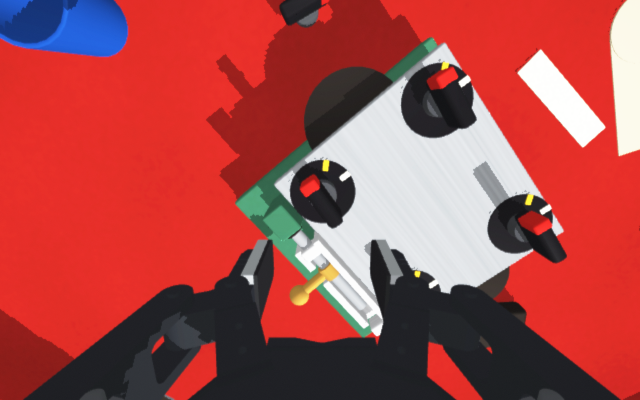

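View pics/s8.png

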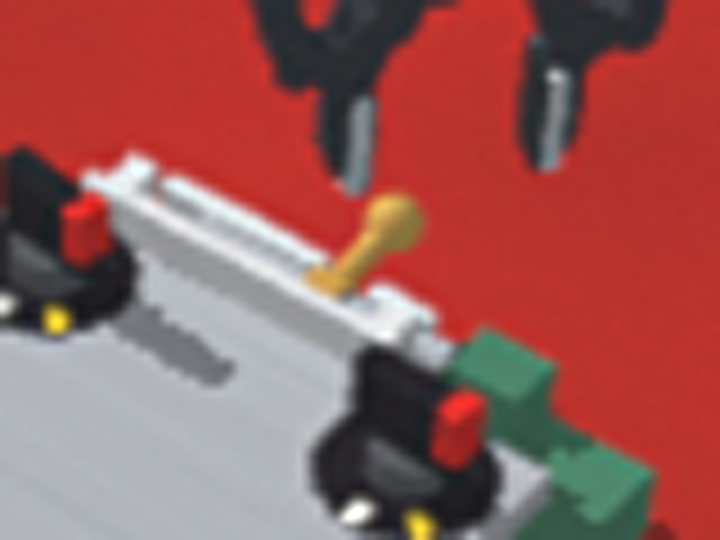

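Handle is now down (ball at (397,222), θ≈1.4). On to knob1: align, descend and grip.

>>> servo_tool([
  [0.0006, -0.001, -0.02, 0, 0, 8],
  [0, 0, -0.025, 0, 0, 8],
  [0, 0, -0.025, 0, 0, 8],
  [0, 0, -0.025, 0, 0, 8.5],
  [0, 0, -0.02, 0, 0, 0],
])

```text
time: 11.32
position: [0.5142, 0.1775, 0.0825]
eef_rot: [3.141, -0.0, 1.508]
wrist_force: [0.1, 0.5, 0.9]
finger_gap: 0.0513
```

>>> servo_tool([
  [0, 0, 0, 0, 0, 0],
  [0, 0, 0, 0, 0, 0],
  [0, 0, 0, 0, 0, 0],
  [0, 0, 0, 0, 0, 0],
], claw=0, newtons=40)

```text
time: 11.82
position: [0.5138, 0.1778, 0.084]
eef_rot: [-3.141, -0.0, 1.509]
wrist_force: [-5.0, 1.6, 5.4]
finger_gap: 0.0134
```

Run:
```python
from h import *
im=r.get_image("wrist"); cv2.imwrite("pics/w9.png",im)
```

```text
(no output)
```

View pics/w9.png

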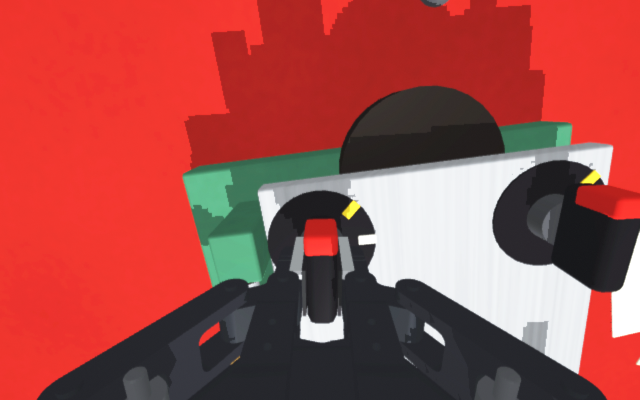

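>>> servo_tool([
  [0, 0, 0, 0, 0, -9.6],
  [0, 0, 0, 0, 0, -9.6],
  [0, 0, 0, 0, 0, -9.6],
  [0, 0, 0, 0, 0, -9.8],
  [0, 0, 0, 0, 0, 0],
])

```text
time: 12.5
position: [0.5141, 0.1777, 0.0839]
eef_rot: [3.141, -0.0, 0.837]
wrist_force: [-4.9, 0.5, 7.0]
finger_gap: 0.0135
```

Run:
```python
from h import *
im=r.get_image("wrist"); cv2.imwrite("pics/w10.png",im);print(r.get_obs()["moment"])
```

```text
[ 0.17529607  0.74122015 -0.15395345]
```

View pics/w10.png

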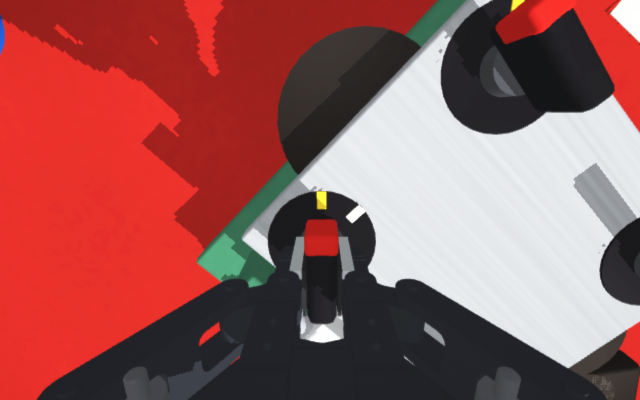

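Bar aligned with the yellow mark (321,200). Release and go across to the opposite corner, knob3.

>>> servo_tool([
  [0, 0, 0, 0, 0, 0],
  [0, 0, 0, 0, 0, 0],
  [0, 0, 0.025, 0, 0, 0],
  [0, 0, 0.025, 0, 0, 0],
  [0.035, -0.035, 0, 0, 0, 10.4],
  [0.035, -0.035, 0, 0, 0, 10.4],
  [0.035, -0.035, 0, 0, 0, 10.4],
  [0.035, -0.035, 0, 0, 0, 10.4],
  [0, 0, 0, 0, 0, 0],
], claw=60)

```text
time: 13.68
position: [0.656, 0.0349, 0.1327]
eef_rot: [3.14, 0.0, 1.564]
wrist_force: [-0.2, 0.6, 0.2]
finger_gap: 0.0511
```

Run:
```python
from h import *
o=r.get_obs(); print(o["position"],o["eef_rot"])
im=r.get_image("wrist"); cv2.imwrite("pics/w11.png",im);
```

```text
[0.65603749 0.03489574 0.13272442] [3.14044752e+00 3.42917657e-04 1.56378013e+00]
```

View pics/w11.png

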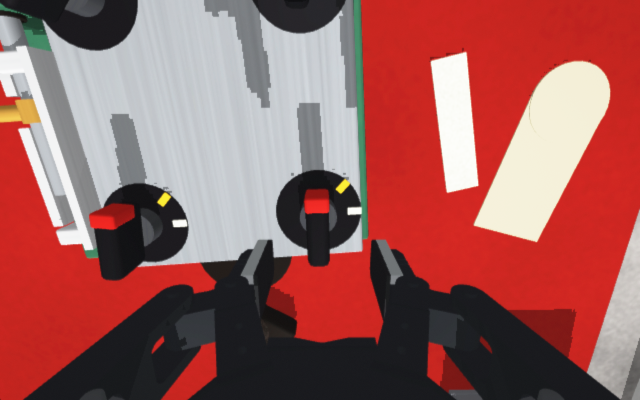

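Knob3's bar (317, 190-265) runs parallel to the jaws and is a touch left of their middle. I'll correct and grip.

>>> servo_tool([
  [-0.0022, 0.003, -0.025, 0, 0, 0],
  [0, 0, -0.024, 0, 0, 0],
  [0, 0, 0, 0, 0, 0],
])

```text
time: 14.1
position: [0.6506, 0.0415, 0.0829]
eef_rot: [-3.138, -0.0, 1.564]
wrist_force: [-0.1, 0.2, 0.9]
finger_gap: 0.0515
```

>>> servo_tool([
  [0, 0, 0, 0, 0, 0],
  [0, 0, 0, 0, 0, 0],
  [0, 0, 0, 0, 0, 0],
  [0, 0, 0, 0, 0, 0],
], claw=0)

```text
time: 14.6
position: [0.6534, 0.0408, 0.0857]
eef_rot: [3.137, -0.0, 1.563]
wrist_force: [4.4, 2.2, 1.1]
finger_gap: 0.0136
```

>>> servo_tool([
  [0.001, 0, 0, 0, 0, -10.3],
  [0.001, -0.0003, 0, 0, 0, -10.3],
  [0.001, -0.0003, 0, 0, 0, -10.3],
  [0.001, -0.0003, 0, 0, 0, -10.5],
  [0, 0, 0, 0, 0, 0],
])

```text
time: 15.22
position: [0.6563, 0.0399, 0.0857]
eef_rot: [3.14, -0.001, 0.838]
wrist_force: [-1.1, 0.9, 4.9]
finger_gap: 0.0134
```

Run:
```python
from h import *
im=r.get_image("wrist"); cv2.imwrite("pics/w12.png",im);print(r.get_obs()["moment"])
```

```text
[ 0.20869399  0.2796776  -0.15418498]
```

View pics/w12.png

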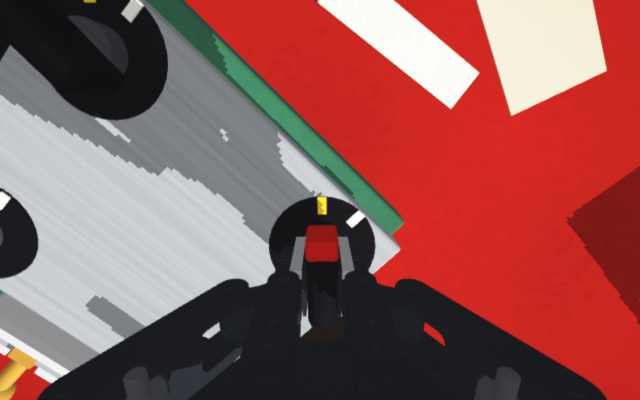

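Knob3 at its yellow mark. Now knob2.

>>> servo_tool([
  [0, 0, 0, 0, 0, 0],
  [0, 0, 0, 0, 0, 0],
  [0, 0, 0.025, 0, 0, 0],
  [0, 0, 0.025, 0, 0, 0],
  [-0.033, -0.0025, 0, 0, 0, 9.2],
  [-0.033, -0.0025, 0, 0, 0, 9.2],
  [-0.033, -0.0025, 0, 0, 0, 9.2],
  [-0.032, -0.003, 0, 0, 0, 9.2],
  [0, 0, 0, 0, 0, 0],
  [0, 0, 0, 0, 0, 0],
], claw=60)

```text
time: 16.52
position: [0.5259, 0.0291, 0.1346]
eef_rot: [3.14, 0.0, 1.481]
wrist_force: [-0.2, -0.1, 0.7]
finger_gap: 0.051
```

Run:
```python
from h import *
o=r.get_obs(); print(o["position"],o["eef_rot"])
im=r.get_image("wrist"); cv2.imwrite("pics/w13.png",im);
```

```text
[0.52589713 0.02914325 0.13460397] [3.14022391e+00 4.89754960e-06 1.48119635e+00]
```

View pics/w13.png

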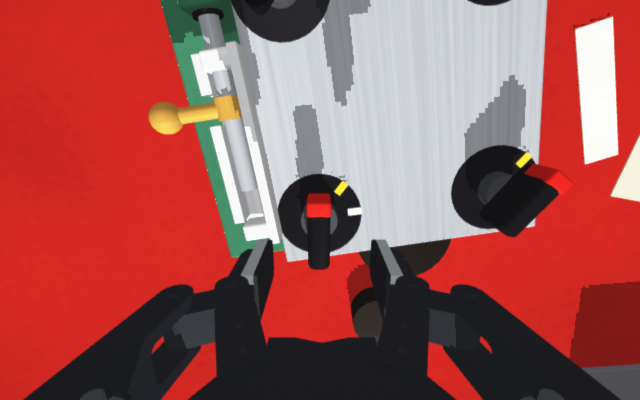

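Knob2's bar (318, 195-268) sits between and parallel to the jaws. The handle is seen lying down. Descend and grip.

>>> servo_tool([
  [-0.001, 0, -0.025, 0, 0, 0],
  [0, 0, -0.026, 0, 0, 0],
  [0, 0, 0, 0, 0, 0],
])

```text
time: 16.95
position: [0.5252, 0.0292, 0.0835]
eef_rot: [3.141, 0.0, 1.482]
wrist_force: [-2.9, 0.2, 18.6]
finger_gap: 0.0513
```

>>> servo_tool([
  [0, 0, 0, 0, 0, 0],
  [0, 0, 0, 0, 0, 0],
  [0, 0, 0, 0, 0, 0],
  [0, 0, 0, 0, 0, 0],
], claw=0)

```text
time: 17.45
position: [0.5242, 0.0293, 0.0838]
eef_rot: [3.141, 0.0, 1.483]
wrist_force: [-5.4, 1.0, 13.8]
finger_gap: 0.0132
```

>>> servo_tool([
  [0, 0, 0, 0, 0, -9.2],
  [0, 0, 0, 0, 0, -9.2],
  [0, 0, 0, 0, 0, -9.2],
  [0, 0, 0, 0, 0, -9.2],
  [0, 0, 0, 0, 0, 0],
])

```text
time: 18.08
position: [0.5251, 0.0289, 0.0838]
eef_rot: [3.14, -0.001, 0.838]
wrist_force: [-1.4, -2.5, 9.4]
finger_gap: 0.0136
```

Run:
```python
from h import *
im=r.get_image("wrist"); cv2.imwrite("pics/w14.png",im);print(r.get_obs()["moment"])
```

```text
[-0.60638511  0.18576139 -0.18214569]
```

View pics/w14.png

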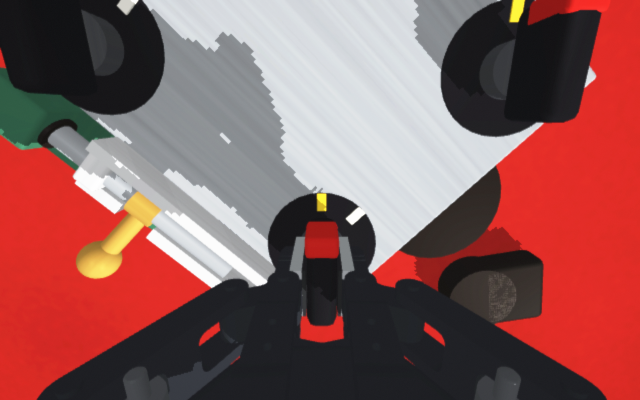

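Knob2 at yellow. There was an 18 N touch while descending, probably the open finger on the bolt's end bracket, so I'll open less from here. Now knob4.

>>> servo_tool([
  [0, 0, 0, 0, 0, 0],
  [0, 0, 0, 0, 0, 0],
  [0, 0, 0.025, 0, 0, 0],
  [0, 0, 0.025, 0, 0, 0],
  [0.0297, 0.0395, 0, 0, 0, 9.3],
  [0.0297, 0.0395, 0, 0, 0, 9.3],
  [0.0297, 0.0395, 0, 0, 0, 9.3],
  [0.0297, 0.0395, 0, 0, 0, 9.4],
  [0, 0, 0, 0, 0, 0],
  [0, 0, 0, 0, 0, 0],
], claw=42)

```text
time: 19.38
position: [0.6422, 0.1871, 0.1326]
eef_rot: [-3.14, 0.0, 1.491]
wrist_force: [-0.4, -0.8, -0.1]
finger_gap: 0.0355
```

Run:
```python
from h import *
o=r.get_obs(); print(o["position"],o["eef_rot"])
im=r.get_image("wrist"); cv2.imwrite("pics/w15.png",im);
```

```text
[0.6422397  0.18707201 0.13258058] [-3.14033442e+00  4.70058687e-04  1.49096948e+00]
```

View pics/w15.png

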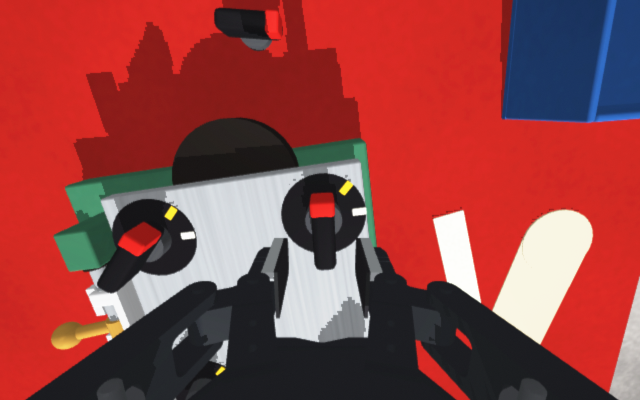

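>>> servo_tool([
  [0.0013, 0, -0.025, 0, 0, 1.5],
  [0, 0, -0.024, 0, 0, 0],
  [0, 0, 0, 0, 0, 0],
])

```text
time: 19.8
position: [0.643, 0.1861, 0.083]
eef_rot: [-3.139, 0.001, 1.516]
wrist_force: [-0.2, -1.2, 0.5]
finger_gap: 0.036
```

>>> servo_tool([
  [0, 0, 0, 0, 0, 0],
  [0, 0, 0, 0, 0, 0],
  [0, 0, 0, 0, 0, 0],
  [0, 0, 0, 0, 0, 0],
], claw=0)

```text
time: 20.3
position: [0.6436, 0.187, 0.0856]
eef_rot: [-3.141, 0.0, 1.518]
wrist_force: [-4.7, -1.5, 2.5]
finger_gap: 0.0131
```

>>> servo_tool([
  [0, 0, 0, 0, 0, -9.7],
  [0, 0, 0, 0, 0, -9.7],
  [0, 0, 0, 0, 0, -9.7],
  [0, 0, 0, 0, 0, -9.7],
  [0, 0, 0, 0, 0, 0],
])

```text
time: 20.92
position: [0.644, 0.1868, 0.0856]
eef_rot: [3.141, -0.0, 0.841]
wrist_force: [-5.7, -2.9, 5.9]
finger_gap: 0.0132
```

Run:
```python
from h import *
im=r.get_image("wrist"); cv2.imwrite("pics/w16.png",im);print(r.get_obs()["moment"])
```

```text
[-0.70190612  0.78361106 -0.10106174]
```

View pics/w16.png

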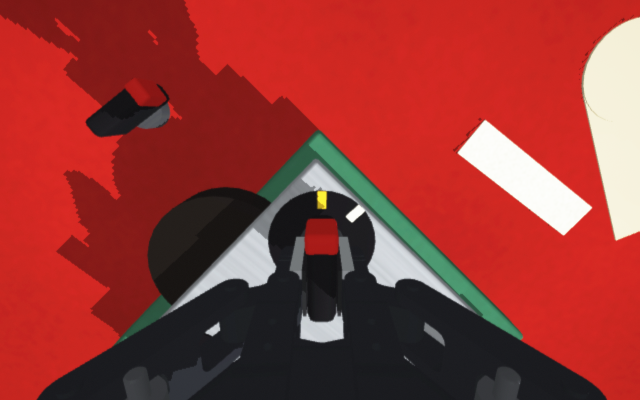

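All four are at yellow. Second pass starts with knob1; I'll check from above before gripping.

>>> servo_tool([
  [0, 0, 0, 0, 0, 0],
  [0, 0, 0, 0, 0, 0],
  [0, 0, 0.025, 0, 0, 0],
  [0, 0, 0.025, 0, 0, 0],
  [-0.0433, -0.0031, 0, 0, 0, 0],
  [-0.0433, -0.0031, 0, 0, 0, 0],
  [-0.0433, -0.0031, 0, 0, 0, 0],
  [0, 0, 0, 0, 0, 0],
  [0, 0, 0, 0, 0, 0],
], claw=42)

```text
time: 22.1
position: [0.5151, 0.1781, 0.1347]
eef_rot: [3.141, -0.001, 0.842]
wrist_force: [0.8, -0.3, 0.5]
finger_gap: 0.0357
```

Run:
```python
from h import *
o=r.get_obs(); print(o["position"],o["eef_rot"])
im=r.get_image("wrist"); cv2.imwrite("pics/w17.png",im);
a=r.get_image("scene")[180:300,260:400];cv2.imwrite("pics/s17.png",cv2.resize(a,None,fx=5,fy=5,interpolation=cv2.INTER_CUBIC))
```

```text
[0.51508272 0.17812939 0.13472918] [ 3.14057390e+00 -1.33108251e-03  8.41617766e-01]
```

View pics/w17.png

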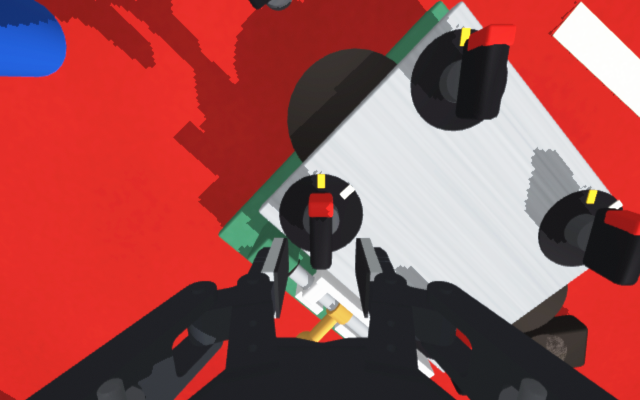

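View pics/s17.png

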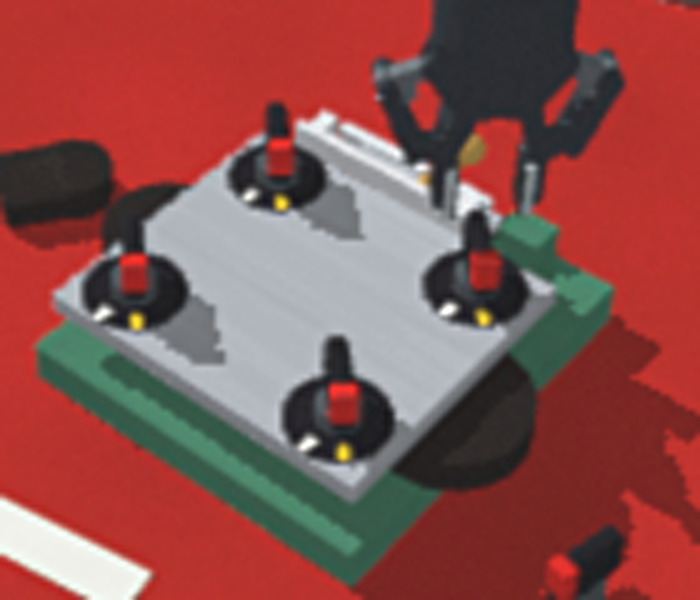

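>>> servo_tool([
  [-0.0007, 0, -0.02, 0, 0, 0],
  [0, 0, -0.03, 0, 0, 0],
  [0, 0, 0, 0, 0, 0],
], claw=30)

```text
time: 22.58
position: [0.5137, 0.1776, 0.0827]
eef_rot: [-3.14, 0.002, 0.841]
wrist_force: [-0.3, -0.4, -1.6]
finger_gap: 0.0254
```

>>> servo_tool([
  [0, 0, 0, 0, 0, 0],
  [0, 0, 0, 0, 0, 0],
  [0, 0, 0, 0, 0, 0],
], claw=0)

```text
time: 22.95
position: [0.514, 0.1779, 0.0846]
eef_rot: [3.141, -0.001, 0.841]
wrist_force: [4.7, -2.6, -8.8]
finger_gap: 0.0134
```

>>> servo_tool([
  [0, 0, 0, 0, 0, -9.6],
  [0, 0, 0, 0, 0, -9.6],
  [0, 0, 0, 0, 0, -9.6],
  [0, 0, 0, 0, 0, -9.6],
  [0, 0, 0, 0, 0, -9.6],
  [0, 0, 0, 0, 0, 0],
])

```text
time: 23.7
position: [0.5141, 0.1776, 0.0846]
eef_rot: [3.141, -0.002, 0.003]
wrist_force: [6.1, -5.1, -8.6]
finger_gap: 0.0131
```

Run:
```python
from h import *
im=r.get_image("wrist"); cv2.imwrite("pics/w18.png",im);print(r.get_obs()["moment"])
```

```text
[-0.81082966 -0.9317517   0.79842679]
```

View pics/w18.png

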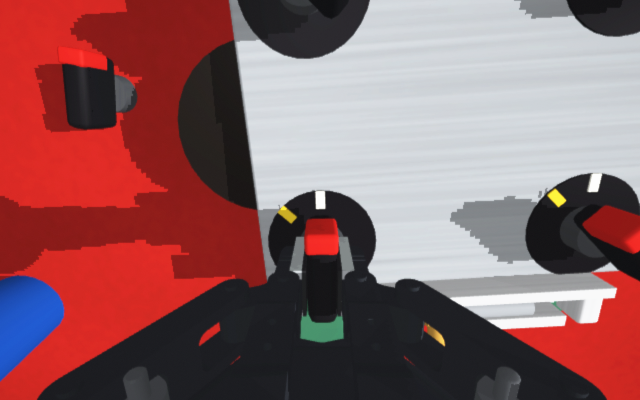

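White mark aligned with the red end, and the moment shows it's against the stop. Knob3 next.

>>> servo_tool([
  [0, 0, 0, 0, 0, 0],
  [0, 0, 0, 0, 0, 0],
  [0, 0, 0.025, 0, 0, 0],
  [0, 0, 0.025, 0, 0, 0],
  [0.0281, -0.028, 0, 0, 0, 9.6],
  [0.0281, -0.028, 0, 0, 0, 9.6],
  [0.0281, -0.028, 0, 0, 0, 9.6],
  [0.0281, -0.028, 0, 0, 0, 9.6],
  [0.0281, -0.028, 0, 0, 0, 9.6],
  [0, 0, 0, 0, 0, 0],
  [0, 0, 0, 0, 0, 0],
], claw=30)

```text
time: 25.12
position: [0.6533, 0.0383, 0.1343]
eef_rot: [-3.141, 0.0, 0.839]
wrist_force: [-0.0, -0.3, 0.0]
finger_gap: 0.0255
```

Run:
```python
from h import *
o=r.get_obs(); print(o["position"],o["eef_rot"])
im=r.get_image("wrist"); cv2.imwrite("pics/w19.png",im);
```

```text
[0.65334766 0.0383429  0.1342504 ] [-3.14095108e+00  3.13165645e-04  8.38885113e-01]
```

View pics/w19.png

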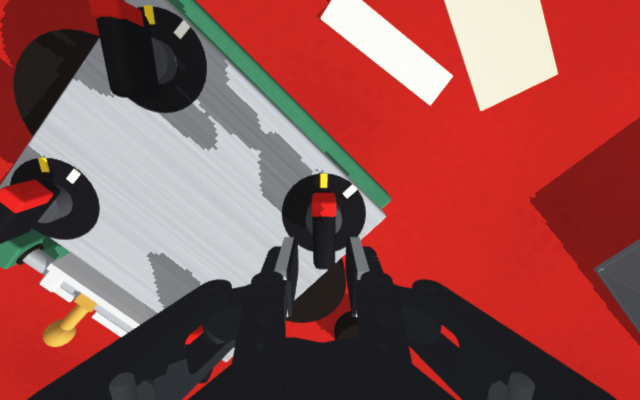

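Knob3's bar (324, 195-268) is centred between the pads.

>>> servo_tool([
  [0.0007, 0, -0.02, 0, 0, 0],
  [0, 0, -0.03, 0, 0, 0],
  [0, 0, 0, 0, 0, 0],
])

```text
time: 25.55
position: [0.6543, 0.039, 0.0838]
eef_rot: [-3.141, -0.0, 0.841]
wrist_force: [0.3, 0.1, 0.7]
finger_gap: 0.0254
```

>>> servo_tool([
  [0, 0, 0, 0, 0, 0],
  [0, 0, 0, 0, 0, 0],
  [0, 0, 0, 0, 0, 0],
], claw=0)

```text
time: 25.92
position: [0.6548, 0.0383, 0.0846]
eef_rot: [3.141, -0.001, 0.841]
wrist_force: [2.9, 0.3, -0.9]
finger_gap: 0.0132
```

>>> servo_tool([
  [0, 0, 0, 0, 0, -9.6],
  [0, 0, 0, 0, 0, -9.6],
  [0, 0, 0, 0, 0, -9.6],
  [0, 0, 0, 0, 0, -9.6],
  [0, 0, 0, 0, 0, -9.6],
  [0, 0, 0, 0, 0, 0],
])

```text
time: 26.68
position: [0.6556, 0.0369, 0.0847]
eef_rot: [3.14, -0.003, 0.002]
wrist_force: [6.0, -7.6, -2.5]
finger_gap: 0.0133
```

Run:
```python
from h import *
im=r.get_image("wrist"); cv2.imwrite("pics/w20.png",im);print(r.get_obs()["moment"])
```

```text
[-1.08788269 -1.08479106  0.80344788]
```

View pics/w20.png

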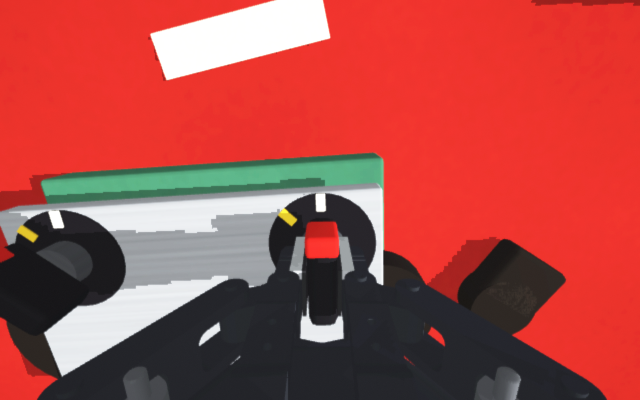

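Knob3 home. Knob2.

>>> servo_tool([
  [0, 0, 0, 0, 0, 0],
  [0, 0, 0, 0, 0, 0],
  [0, 0, 0.025, 0, 0, 0],
  [0, 0, 0.025, 0, 0, 0],
  [-0.026, -0.0018, 0, 0, 0, 9.6],
  [-0.026, -0.0018, 0, 0, 0, 9.6],
  [-0.026, -0.0018, 0, 0, 0, 9.6],
  [-0.026, -0.0018, 0, 0, 0, 9.6],
  [-0.026, -0.0018, 0, 0, 0, 9.6],
  [0, 0, 0, 0, 0, 0],
  [0, 0, 0, 0, 0, 0],
], claw=30)

```text
time: 28.1
position: [0.5254, 0.029, 0.1346]
eef_rot: [3.141, -0.001, 0.838]
wrist_force: [0.3, 0.5, -0.3]
finger_gap: 0.0252
```

Run:
```python
from h import *
o=r.get_obs(); print(o["position"],o["eef_rot"])
im=r.get_image("wrist"); cv2.imwrite("pics/w21.png",im);
```

```text
[0.52544339 0.02901985 0.13456727] [ 3.14081722e+00 -5.82641416e-04  8.38286075e-01]
```

View pics/w21.png

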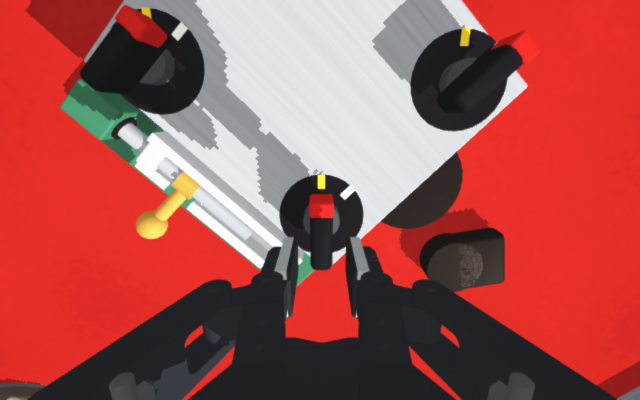

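Knob2's bar (321, 195-268) is between the pads, clear of the bracket.

>>> servo_tool([
  [0, 0, -0.02, 0, 0, 0],
  [0, 0, -0.03, 0, 0, 0],
  [0, 0, 0, 0, 0, 0],
])

```text
time: 28.52
position: [0.5249, 0.0289, 0.0829]
eef_rot: [-3.14, 0.001, 0.84]
wrist_force: [0.2, -0.2, -0.4]
finger_gap: 0.0257
```

>>> servo_tool([
  [0, 0, 0, 0, 0, 0],
  [0, 0, 0, 0, 0, 0],
  [0, 0, 0, 0, 0, 0],
], claw=0)

```text
time: 28.9
position: [0.525, 0.029, 0.0846]
eef_rot: [3.141, -0.001, 0.841]
wrist_force: [3.0, 1.5, -8.7]
finger_gap: 0.0134
```

>>> servo_tool([
  [0, 0, 0, 0, 0, -9.6],
  [0, 0, 0, 0, 0, -9.6],
  [0, 0, 0, 0, 0, -9.6],
  [0, 0, 0, 0, 0, -9.6],
  [0, 0, 0, 0, 0, -9.6],
  [0, 0, 0, 0, 0, 0],
])

```text
time: 29.65
position: [0.5255, 0.028, 0.0846]
eef_rot: [3.14, -0.002, 0.003]
wrist_force: [4.3, -8.0, -10.0]
finger_gap: 0.0132
```

Run:
```python
from h import *
im=r.get_image("wrist"); cv2.imwrite("pics/w22.png",im);print(r.get_obs()["moment"])
```

```text
[-1.37661077 -0.76290474  0.90244599]
```

View pics/w22.png

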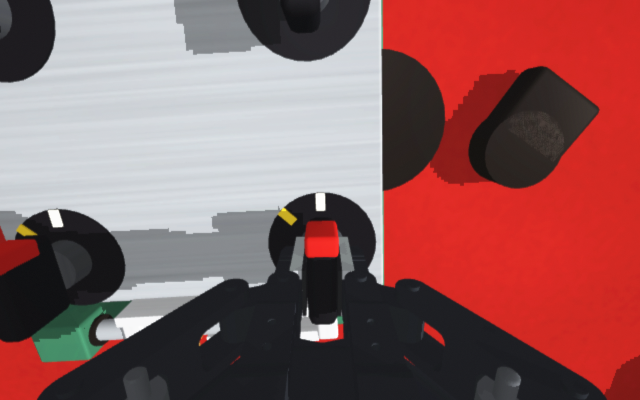

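Knob2 home. Last: knob4.

>>> servo_tool([
  [0, 0, 0, 0, 0, 0],
  [0, 0, 0, 0, 0, 0],
  [0, 0, 0.025, 0, 0, 0],
  [0, 0, 0.025, 0, 0, 0],
  [0.0238, 0.0316, 0, 0, 0, 9.6],
  [0.0238, 0.0316, 0, 0, 0, 9.6],
  [0.0238, 0.0316, 0, 0, 0, 9.6],
  [0.0238, 0.0316, 0, 0, 0, 9.6],
  [0.0238, 0.0316, 0, 0, 0, 9.6],
  [0, 0, 0, 0, 0, 0],
  [0, 0, 0, 0, 0, 0],
], claw=30)

```text
time: 31.08
position: [0.6431, 0.1868, 0.1342]
eef_rot: [-3.141, 0.001, 0.84]
wrist_force: [0.3, 1.0, -0.4]
finger_gap: 0.0256
```

Run:
```python
from h import *
o=r.get_obs(); print(o["position"],o["eef_rot"])
im=r.get_image("wrist"); cv2.imwrite("pics/w23.png",im);
```

```text
[0.6430935  0.18676738 0.13420296] [-3.14124474e+00  6.72739175e-04  8.39757091e-01]
```

View pics/w23.png

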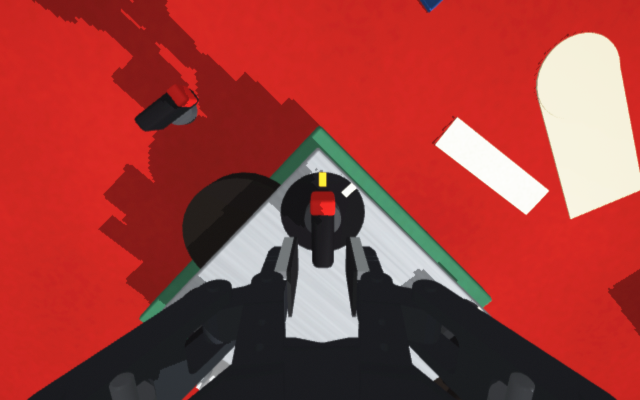

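>>> servo_tool([
  [0.0004, 0, -0.02, 0, 0, 0],
  [0, 0, -0.03, 0, 0, 0],
  [0, 0, 0, 0, 0, 0],
])

```text
time: 31.5
position: [0.6431, 0.1859, 0.083]
eef_rot: [-3.14, 0.002, 0.839]
wrist_force: [-0.8, 0.9, -0.8]
finger_gap: 0.0258
```

>>> servo_tool([
  [0, 0, 0, 0, 0, 0],
  [0, 0, 0, 0, 0, 0],
  [0, 0, 0, 0, 0, 0],
], claw=0)

```text
time: 31.88
position: [0.6438, 0.1866, 0.085]
eef_rot: [3.142, 0.001, 0.841]
wrist_force: [-5.4, -3.9, 2.6]
finger_gap: 0.0132
```

>>> servo_tool([
  [0, 0, 0, 0, 0, -9.6],
  [0, 0, 0, 0, 0, -9.6],
  [0, 0, 0, 0, 0, -9.6],
  [0, 0, 0, 0, 0, -9.6],
  [0, 0, 0, 0, 0, -9.6],
  [0, 0, 0, 0, 0, 0],
])

```text
time: 32.62
position: [0.6438, 0.1863, 0.085]
eef_rot: [3.14, 0.0, 0.003]
wrist_force: [-4.8, -4.1, 2.2]
finger_gap: 0.0129
```

Run:
```python
from h import *
im=r.get_image("wrist"); cv2.imwrite("pics/w24.png",im);print(r.get_obs()["moment"])
```

```text
[-0.85889278  0.80817602  0.84655017]
```

View pics/w24.png

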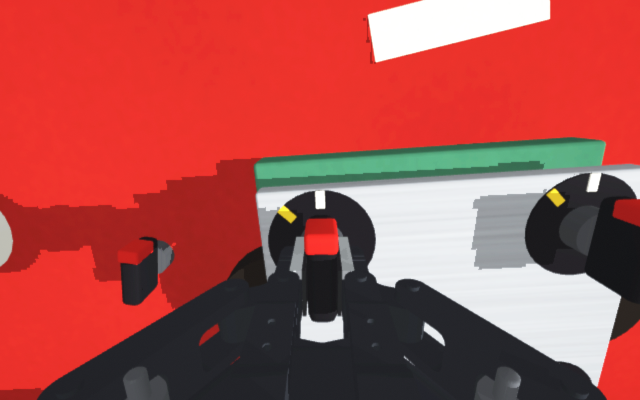

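Knob4 home. I'll release, rise and check everything from above.

>>> servo_tool([
  [0, 0, 0, 0, 0, 0],
  [0, 0, 0, 0, 0, 0],
  [0, 0, 0.025, 0, 0, 0],
  [0, 0, 0.03, 0, 0, 0],
  [-0.015, -0.015, 0.045, 0, 0, 0],
  [-0.03, -0.015, 0.045, 0, 0, 0],
  [-0.03, -0.015, 0.045, 0, 0, 0],
  [-0.03, -0.015, 0.035, 0, 0, 0],
  [-0.03, -0.015, 0.01, 0, 0, 0],
  [0, 0, 0, 0, 0, 0],
  [0, 0, 0, 0, 0, 0],
], claw=30)

```text
time: 34.05
position: [0.5095, 0.1121, 0.3194]
eef_rot: [-3.141, -0.001, 0.003]
wrist_force: [1.3, 0.1, 0.1]
finger_gap: 0.0254
```

Run:
```python
from h import *
o=r.get_obs(); print(o["position"],o["eef_rot"],o["time"])
im=r.get_image("wrist"); cv2.imwrite("pics/w25.png",cv2.resize(im[0:260,140:540],None,fx=2,fy=2,interpolation=cv2.INTER_CUBIC))
s=r.get_image("scene");a=s[180:300,260:400];cv2.imwrite("pics/s25.png",cv2.resize(a,None,fx=5,fy=5,interpolation=cv2.INTER_CUBIC))
cv2.imwrite("pics/s25f.png",s)
K,E=cam("scene");t=np.array([.584,.1073,0]);R=Rn.from_euler("z",.07).as_matrix()
for th in (1.1,1.2,1.3,1.4):
    u=proj(K,E,t+R@np.array([-.11-.04*np.sin(th),.01,.078+.04*np.cos(th)])); print(th,np.round(((u[0]-260+.5)*5,(u[1]-180+.5)*5),1))
```

```text
[0.50954258 0.11206277 0.31940495] [-3.14145146e+00 -8.74014848e-04  2.91129203e-03] 34.05
1.1 [467.9 140.6]
1.2 [469.  143.7]
1.3 [469.7 147.3]
1.4 [470.1 151.4]
```

View pics/w25.png

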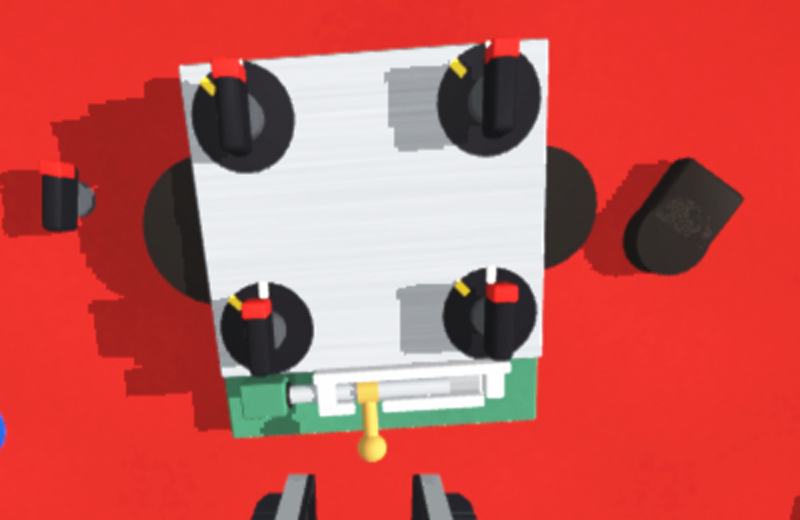

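View pics/s25.png

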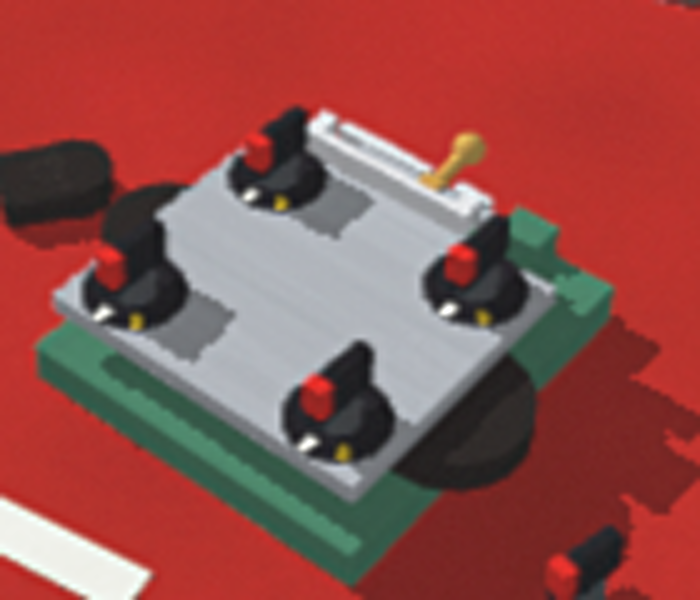

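View pics/s25f.png

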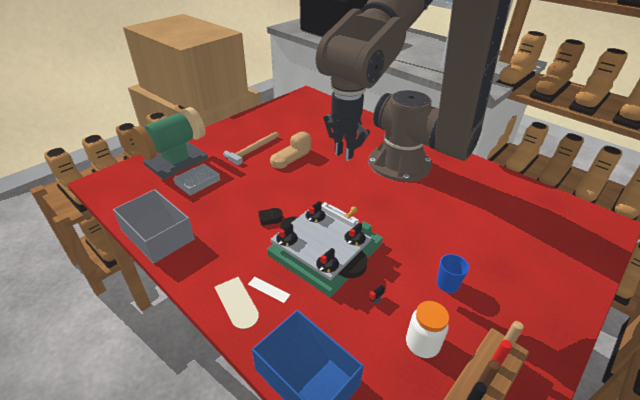

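Run:
```python
from h import *
o=r.get_obs();C=[cam("wrist",o),cam("scene")]
px=[(140+(372.5)/2-.25,447.5/2-.25),(260+468.5/5-.5,180+149/5-.5)]
t=np.array([.584,.1073,0]);R=Rn.from_euler("z",.07).as_matrix()
A=np.zeros((3,3));b=np.zeros(3)
for c,p in zip(C,px):
    q,d=ray(*c,p);d/=np.linalg.norm(d);M=np.eye(3)-np.outer(d,d);A+=M;b+=M@q
X=np.linalg.solve(A,b);print("ball",X,R.T@(X-t))
K,E=C[0]
for th in (0,1.2,1.3,1.4,1.45):
    print(th,np.round(np.array(proj(K,E,t+R@np.array([-.11-.04*np.sin(th),.01,.078+.04*np.cos(th)]))),1),px[0])
for n,(a,c) in dict(k1=((255,302),(262,372)),k2=((503,285),(499,357)),k3=((506,40),(497,136)),k4=((227,60),(238,152))).items():
    P,Q=[onz(K,E,(140+p[0]/2-.25,p[1]/2-.25),.1135) for p in (a,c)];d=P-Q
    print(n,np.pi/2+.07-np.arctan2(d[1],d[0]),np.linalg.norm(d))
```

```text
ball [0.43420541 0.1053314  0.08577915] [-0.14956543  0.00851328  0.08577915]
0 [323.1 203.5] (326.0, 223.5)
1.2 [324.8 223.9] (326.0, 223.5)
1.3 [324.9 223.7] (326.0, 223.5)
1.4 [324.9 223.2] (326.0, 223.5)
1.45 [324.9 222.9] (326.0, 223.5)
k1 1.5901554729894185 0.04291649544788824
k2 1.6246815719747427 0.0433760056493501
k3 1.6731784023527245 0.046524694830812806
k4 1.570100372616785 0.04540732786100339
```

Run:
```python
from h import *
t=np.array([.584,.1073,0]);R=Rn.from_euler("z",.07).as_matrix()
def brass(im):
    h=cv2.cvtColor(im,cv2.COLOR_BGR2HSV); return ((h[...,0]>15)&(h[...,0]<30)&(h[...,1]>130)&(h[...,2]>90))
def go(n,im,pos,rot):
    K,E=cam("wrist",dict(position=pos,eef_rot=rot)); m=brass(im)
    out=[]
    for lx in (-.110,-.120,-.127):
        z=.084 if lx==-.110 else .083+.0  # collar / stem top
        # scan along local y
        ys=np.arange(-.03,.05,.0002); hit=[]
        for y in ys:
            u,v=proj(K,E,t+R@np.array([lx,y,z])); u,v=int(round(u)),int(round(v))
            if 0<=u<640 and 0<=v<400 and m[v,u]: hit.append(y)
        out.append((round(1000*np.mean(hit),2),round(1000*(max(hit)-min(hit)),1)) if hit else None)
    print(n,out)
go("w5",cv2.imread("pics/w5.png"),[.434,.1077,.0646],[3.141,-.001,.071])
go("w6",cv2.imread("pics/w6.png"),[.4338,.1077,.0606],[3.141,0,.071])
go("w7",cv2.imread("pics/w7.png"),[.4333,.1086,.1246],[3.141,.001,.071])
go("w8",cv2.imread("pics/w8.png"),[.5139,.179,.1982],[3.1411,-.0004,.9501])
go("w4",cv2.imread("pics/w4.png"),[.4738,.1103,.1002],[3.14,-.0013,.072])
o=r.get_obs();go("now",r.get_image("wrist"),o["position"],o["eef_rot"])
```

```text
w5 [(np.float64(9.3), np.float64(13.8)), (np.float64(9.3), np.float64(9.8)), (np.float64(9.2), np.float64(10.0))]
w6 [(np.float64(9.4), np.float64(14.4)), (np.float64(9.3), np.float64(9.4)), (np.float64(9.2), np.float64(9.6))]
w7 [(np.float64(9.6), np.float64(13.2)), (np.float64(9.2), np.float64(8.8)), (np.float64(9.1), np.float64(9.0))]
w8 [(np.float64(9.0), np.float64(14.0)), (np.float64(10.4), np.float64(9.6)), (np.float64(10.1), np.float64(9.8))]
w4 [(np.float64(9.1), np.float64(13.4)), (np.float64(9.4), np.float64(10.8)), (np.float64(9.3), np.float64(21.8))]
now [(np.float64(9.4), np.float64(13.2)), (np.float64(9.3), np.float64(9.4)), (np.float64(9.0), np.float64(8.0))]
```

The bolt reads 9.4 mm now and 9.3 mm while it was held against its stop, so it hasn't moved since. All checks agree, so I'm handing in.

```bash
python3 -c "
from station import r
print(r.get_obs()['time'],r.close_job())"
```

```text
the job is handed in; nothing more can be done
34.2 None
```

The job is handed in at 34.2 s of the 72 s allowed. The press is shut, and all four knobs were tightened in two crosswise passes (1→3→2→4 both times) to the white mark. The gripper ended open and clear of everything.

**Bolt:** I slid it across with the handle up until it pushed back with 15 N at its stop. The last image puts it within about 0.1 mm of where it was when held there.

**Handle:** My first swing slipped in the jaws at about 1.1 rad. I let go and pressed the ball down from above with the fingers shut until it gave 13 N at the stop. The final two-camera check reads about 1.38 rad, against 1.4 for fully down.

**Knobs:** In the first pass, each red end lined up with its yellow mark in the wrist picture. A scene view then showed all four there before the second pass began. In the second pass each knob was turned until it resisted with about 0.8–0.9 N m at its stop. Angles read from the final picture are 1.57–1.67 rad (nominal 1.6); that spread is how coarsely I read the pixels.

**One unplanned touch:** an open finger met something with about 18 N while coming down on knob2 in the first pass, probably the bolt's end bracket. I saw no harm from it and opened the jaws less after that.

In the last scene picture, the bystander objects look to be where they started.

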